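# Reload the canteen's label machine with the loading rod

### The job

Reload the label machine for the sandwich bags: with the loading rod held level through the core, lift each label reel lying on the counter and stand it in a well of its own in the machine, never touching the reels with the fingers, since their edges are sticky. When all the reels are in, lay the rod back in its steel tray, then press the machine's keys fully down one at a time: the middle one, the small one nearest the robot, the middle one again, and last the big one. Leave the other things on the counter as they are.

Things in the scene. Friction and masses are not known exactly. Their poses are not given: they have to be found in the camera images.
- labeller: label machine, white, fixed. Origin: underside, on the counter; x points away from the robot (within 10 deg), y to the left, z up. Deck 6 mm thick, x = -100 to 70, y = -154 to 170 mm. Three open wells along y, then the key block (22 mm high, y = 106 to 168 mm). A print unit 45 mm high stands behind them at x = 70 to 140 mm, 50 mm beyond the wells' centres: keep a protruding rod tip short of it.
- well0 (a point): right-hand (-y) well: centre of its floor, 6 mm above the counter; axes as the machine's. Inside 62 mm (x) by 66 mm (y), rims 12 mm above the floor, open above; wells are 80 mm apart. A reel stands in it on a flat, bore along the machine's x and 32 mm above this point; its slanting flats help it centre across y. The rod passes over the front rim.
- well1 (a point): centre well: centre of its floor, 6 mm above the counter; axes as the machine's. Inside 62 mm (x) by 66 mm (y), rims 12 mm above the floor, open above; wells are 80 mm apart. A reel stands in it on a flat, bore along the machine's x and 32 mm above this point; its slanting flats help it centre across y. The rod passes over the front rim.
- well2 (a point): left-hand, next to the keys well: centre of its floor, 6 mm above the counter; axes as the machine's. Inside 62 mm (x) by 66 mm (y), rims 12 mm above the floor, open above; wells are 80 mm apart. A reel stands in it on a flat, bore along the machine's x and 32 mm above this point; its slanting flats help it centre across y. The rod passes over the front rim.
- reel0: label reel (may be absent): white octagonal cheeks, paper between, 64 mm across flats, 44 mm wide, 0.09 kg. Lies on a flat of its rim, the open octagonal bore (32 mm across) level, 32 mm above its support. Origin: bore centre at mid-width; x along the bore, at the start away from the robot within 30 deg of world x. Hung on the rod, its axis is 10 mm below the rod's. Neighbours may be close: take the nearest first.
- reel1: label reel (may be absent): white octagonal cheeks, paper between, 64 mm across flats, 44 mm wide, 0.09 kg. Lies on a flat of its rim, the open octagonal bore (32 mm across) level, 32 mm above its support. Origin: bore centre at mid-width; x along the bore, at the start away from the robot within 30 deg of world x. Hung on the rod, its axis is 10 mm below the rod's. Neighbours may be close: take the nearest first.
- reel2: label reel (may be absent): white octagonal cheeks, paper between, 64 mm across flats, 44 mm wide, 0.09 kg. Lies on a flat of its rim, the open octagonal bore (32 mm across) level, 32 mm above its support. Origin: bore centre at mid-width; x along the bore, at the start away from the robot within 30 deg of world x. Hung on the rod, its axis is 10 mm below the rod's. Neighbours may be close: take the nearest first.
- rod: loading rod, 0.09 kg: square wooden handle 24 x 24 x 80 mm, then a round steel shaft 12 mm thick and 106 mm long plus a round nose (tip 152 mm from the handle's centre). Origin: centre of the handle, x along the shaft to the tip. Lying on a surface it rests on the handle, axis 12 mm above the surface. Starts in its tray with the tip away from the robot.
- rod_tip (a point): tip of the rod's nose.
- rod_tray: shallow steel tray for the rod, 240 (x) x 100 (y) x 14 mm outside, walls and floor 4 mm, fixed. Origin: centre of its underside; x along its length, away from the robot. Rod lying in it: axis about 16 mm above the counter.
- key_front_top (a point): top centre of the small round key nearest the robot (20 mm across), 44 mm above the counter; the key stands 10 mm proud of a 36 mm collar.
- key_middle_top (a point): top centre of the middle key, small and round (20 mm across); 42 mm from the front key, 44 mm above the counter.
- key_big_top (a point): top centre of the big round key (34 mm across), farthest from the robot; 50 mm from the middle key, 44 mm above the counter.
- key_front (a joint): travel of this key, m: 0 up, 0.006 fully down (sprung, 4.5 N at full travel, returns by itself).
- key_middle (a joint): travel of this key, m: 0 up, 0.006 fully down (sprung, 4.5 N at full travel, returns by itself).
- key_big (a joint): travel of this key, m: 0 up, 0.006 fully down (sprung, 4.5 N at full travel, returns by itself).
- bowl_a: red bowl, 90 mm wide, 45 mm high; a bystander. Origin: underside centre.
- bowl_b: second such red bowl; a bystander.
- mug: white mug, 80 mm wide, 90 mm high; a bystander.
- jar: glass jar, 60 mm wide, 90 mm high; a bystander.
- tin: plain metal tin, 68 mm wide, 80 mm high; a bystander.

How it is judged:
On the way, in this order (a step that is already met when the one before it is completed fails the run):
1. every reel stands in a well of the machine (((x of reel0 in the frame of well0 between -0.016 and 0.016 m and y of reel0 in the frame of well0 between -0.016 and 0.016 m and z of reel0 in the frame of well0 between 0.024 and 0.037 m and angle between the x axis of reel0 and the x axis of labeller, either way round below 0.25 rad) or (x of reel0 in the frame of well1 between -0.016 and 0.016 m and y of reel0 in the frame of well1 between -0.016 and 0.016 m and z of reel0 in the frame of well1 between 0.024 and 0.037 m and angle between the x axis of reel0 and the x axis of labeller, either way round below 0.25 rad) or (x of reel0 in the frame of well2 between -0.016 and 0.016 m and y of reel0 in the frame of well2 between -0.016 and 0.016 m and z of reel0 in the frame of well2 between 0.024 and 0.037 m and angle between the x axis of reel0 and the x axis of labeller, either way round below 0.25 rad)) and ((x of reel1 in the frame of well0 between -0.016 and 0.016 m and y of reel1 in the frame of well0 between -0.016 and 0.016 m and z of reel1 in the frame of well0 between 0.024 and 0.037 m and angle between the x axis of reel1 and the x axis of labeller, either way round below 0.25 rad) or (x of reel1 in the frame of well1 between -0.016 and 0.016 m and y of reel1 in the frame of well1 between -0.016 and 0.016 m and z of reel1 in the frame of well1 between 0.024 and 0.037 m and angle between the x axis of reel1 and the x axis of labeller, either way round below 0.25 rad) or (x of reel1 in the frame of well2 between -0.016 and 0.016 m and y of reel1 in the frame of well2 between -0.016 and 0.016 m and z of reel1 in the frame of well2 between 0.024 and 0.037 m and angle between the x axis of reel1 and the x axis of labeller, either way round below 0.25 rad)) and ((x of reel2 in the frame of well0 between -0.016 and 0.016 m and y of reel2 in the frame of well0 between -0.016 and 0.016 m and z of reel2 in the frame of well0 between 0.024 and 0.037 m and angle between the x axis of reel2 and the x axis of labeller, either way round below 0.25 rad) or (x of reel2 in the frame of well1 between -0.016 and 0.016 m and y of reel2 in the frame of well1 between -0.016 and 0.016 m and z of reel2 in the frame of well1 between 0.024 and 0.037 m and angle between the x axis of reel2 and the x axis of labeller, either way round below 0.25 rad) or (x of reel2 in the frame of well2 between -0.016 and 0.016 m and y of reel2 in the frame of well2 between -0.016 and 0.016 m and z of reel2 in the frame of well2 between 0.024 and 0.037 m and angle between the x axis of reel2 and the x axis of labeller, either way round below 0.25 rad))), for 0.3 s.
2. the rod lies in its tray, let go (x of rod in the frame of rod_tray between -0.085 and 0.085 m and y of rod in the frame of rod_tray between -0.045 and 0.045 m and z of rod in the frame of rod_tray between 0.008 and 0.024 m and angle between rod's own x axis and vertical between 1.4 and 1.74 rad and x of rod_tip in the frame of rod_tray between -0.118 and 0.118 m and y of rod_tip in the frame of rod_tray between -0.047 and 0.047 m and contact force between rod and the fingers below 0.2 N), for 0.3 s.
3. the middle key is pressed down (value of joint key_middle above 0.0045 m and value of joint each of key_front, key_big below 0.002 m), for 0.05 s.
4. then the small key nearest the robot (value of joint key_front above 0.0045 m and value of joint each of key_middle, key_big below 0.002 m), for 0.05 s.
5. then the middle key again (all of step 3), for 0.05 s.
6. then the big key (value of joint key_big above 0.0045 m and value of joint each of key_front, key_middle below 0.002 m), for 0.05 s.
At the end, for the whole second after the job is handed in: every reel present stands on its rim in a well (centre within 16 mm along and across of the well's centre, fully down, bore within 14 deg of the machine's x), the rod lies whole and flat in its tray, all keys are up, and reels and rod are at rest (all of step 1 and all of step 2 and value of joint each of key_front, key_middle, key_big below 0.002 m and linear speed of each of reel0, reel1, reel2, rod below 0.03 m/s); the robot touches nothing.
It fails at once if the fingers touch a label reel (contact force between the fingers and reel0 above 2 N or contact force between the fingers and reel1 above 2 N or contact force between the fingers and reel2 above 2 N).
It fails at once if two keys are down together (value of joint each of key_front, key_middle above 0.0035 m or value of joint each of key_middle, key_big above 0.0035 m or value of joint each of key_front, key_big above 0.0035 m).
It fails at once if another thing on the counter is shoved more than 4 cm or knocked over (distance of any of bowl_a, bowl_b, mug, jar, tin from where it was at the start of the episode above 0.04 m or angle between any of bowl_a, bowl_b, mug, jar, tin's own z axis and vertical above 0.6 rad).
Of reel0, reel1, reel2 only 2 to 3 are there at a start; the rules pass over those that are not, and their reading is None.
At some moment in a run one of reel0, reel1, reel2 may be knocked a few centimetres aside while the robot is not near it.
Once in a run the grip may slacken for a moment while it holds something.
It also fails if it takes over 210 s, if anything falls off the work surface, if the arm or the gripper's body presses on something with over 40 N, if the wrist force passes 120 N, or if a joint passes its speed limit or range.

### The arm

A 7-joint arm with a two-finger parallel gripper is mounted at the origin on the work surface. World frame = base frame: x ahead of the robot, y to its left, z up, the work surface at z = 0. Lengths are in m, angles in rad, forces in N, time in s.
With the tool pointing down it reaches from about 0.4 to 0.85 m from the base axis. Payload 4.5 kg.
Tool frame: the origin (TCP) lies between the finger pads; the fingertips stand 8 mm ahead of it and the grasp point (between the pads) lies 11 mm behind it; z points along the fingers, y is the line along which they close (so a half turn about z gives the same grasp; the last joint's range is limited). The gripper opens to 88 mm and grips with 3 to 60 N. Pads are 18 mm wide; open, the fingers measure 123 mm over their backs; the gripper's body (75 mm by 187 mm) begins 45 mm behind the grasp point.
Start: joints at [1.26, 0.689, -0.195, 1.565, 0.157, 0.902, -0.215], TCP at [0.211, -0.588, 0.247] pointing down, gripper open.
Joint ranges: [-3.01, 3.01], [-0.46, 2.08], [-1.47, 1.51], [0.13, 2.56], [-1, 4.14], [0.04, 2.09], [-2.66, 2.66]. Speed limits (rad/s): [2.57, 2.57, 3.14, 3.14, 3.14, 3.14, 3.14].

### API

Orientations are given as a unit quaternion [x, y, z, w].
In Python, from plant import arm gives the robot as it stands. The module is installed in compiled form; this text tells all that it offers.
- The arm moves only by the tool apply_moves, never from a script. Its argument "moves" is a list of rows, each a list of 7 numbers: the finger opening in mm, from 0 to 88.1, then the shift along the tool's x, y, z in mm, then the turn, a rotation vector about the tool's x, y, z in rad. A call has exactly 10 rows; each row shifts and turns the commanded pose from where the row before left it, along the tool's axes as they then stand; what a row does not reach is not made up. A row lasts 1/12 s, in which the tool goes at most 41.7 mm and 7.16 degrees, less where a joint would pass 70% of its speed; a pose out of reach is approached as far as the arm can. A call is refused whole if a number of a shift passes 41.7 or a number of a turn 0.125, either way. A call with a gripper value outside its range is refused whole. The fingers move at their own pace and stop on an object; "squeeze" is the grip in N (left out, the last holds). Time passes only in rows, so rows that do not move let the fingers close, or fill a call up. It gives the time, the measured TCP pose, the force, the opening and the grip force at its end, in the units of the state.
- arm.observe(): the state, without advancing time (a new reading comes with each control period).
- arm.read_camera(name): name is "scene" or "top"; returns the picture (480x640x3 uint8, blue, green, red); there is no depth.
- arm.camera_info(name): a dict with "intrinsics" (3x3 intrinsics, pixels), "k1" (the pictures are not rectified: a ray, as slopes to the right and down, at radius r is drawn at 1 + k1 r^2 times it, then the intrinsics apply), "pose" (4x4, takes a point from camera to world coordinates). Camera axes: x right, y down, z forward; pixel columns grow to the right and rows downward; lengths in m; the calibration is good to about 2 mm. A picture is of the moment at which its call begins. camera_info takes no time and is no camera call.
- arm.sign_off(): hands the job in; it is judged then, once.
Trained networks look in the newest picture that a camera, given by its name, has taken for a name from the list of things; names that differ only in an ending like _2 or _b are one class to them, and where a whole thing is asked for, a point or a joint stands for the part that bears it (a point fixed in the world has none). Each returns a list of dicts, best first, with "conf" (0 to 1); they miss things now and then, are a little off and sometimes report something else, mostly with a low value. They report only what shows in the picture. A call takes as long as a camera call.
- arm.regions_of(camera, label): "mask" (480x640 bool, what is visible of it).
- arm.landmark_of(camera, label): "at" ([x, y, z] in m, in world coordinates, good to about 4 mm: a listed point, or the origin of a listed thing).
The state is a dict: "t": time; "joints": joint angles; "joint_vel": joint speeds; "joint_torque": joint torques, N m; "tool_pos": TCP position; "ee_rot": TCP orientation; "contact_force": force on the tool from outside, world axes, zero at the start; "torque": the same for the moment, N m; "finger_gap": finger opening in m; "grasp_force": force on a finger pad.
Only numpy, scipy, OpenCV 4.12 (cv2) and the standard library are available. Lean on these libraries where they do the work, as an engineer would, in place of code of your own. Each camera call takes 0.05 s, during which the arm holds its last target. There are 200 camera calls.

## Working session

There is one attempt and no reset: what is moved stays moved. The work goes in short steps, Python scripts to look and compute and a tool call to move; the robot and the scene stay as the last step left them, time stands still between calls to the robot, and variables do not carry over. Pictures are saved under pics/ and viewed, at most 14 in all, crops included, and the job is handed in when it is done.

Besides the shell and the picture viewer there is one more tool, called as name([rows], argument=value, ...), one row to a line, values as JSON. apply_moves: Moves the arm, as the interface text tells. Its arguments: {"type":"object","properties":{"moves":{"type":"array","items":{"type":"array","items":{"type":"number"}}},"squeeze":{"type":"number"}},"required":["moves"]}

```bash
mkdir -p pics
cat > h.py <<'E'
import numpy as np, cv2
from scipy.spatial.transform import Rotation as R
from plant import arm
def proj(cam,P):
    i=arm.camera_info(cam);T=np.linalg.inv(np.array(i["pose"]));p=np.atleast_2d(P)@T[:3,:3].T+T[:3,3]
    s=p[:,:2]/p[:,2:];s=s*(1+i["k1"]*(s**2).sum(1,keepdims=True));K=np.array(i["intrinsics"])
    return s@K[:2,:2].T+K[:2,2]
def ray(cam,uv,z):
    i=arm.camera_info(cam);T=np.array(i["pose"]);K=np.array(i["intrinsics"])
    uv=np.atleast_2d(np.float64(uv));d=(uv-K[:2,2])/np.diag(K)[:2];s=d.copy()
    for _ in range(20): s=d/(1+i["k1"]*(s**2).sum(1,keepdims=True))
    v=np.c_[s,np.ones(len(s))]@T[:3,:3].T
    return T[:3,3]+v*((z-T[2,3])/v[:,2])[:,None]
def lm(cam,l,n=4): return [(np.round(d["at"],4).tolist(),round(d["conf"],2)) for d in arm.landmark_of(cam,l)[:n]]
E
python3 - <<'E'
from h import *
for c in("top","scene"):
    cv2.imwrite(f"pics/{c}0.png",arm.read_camera(c))
    for l in("labeller","well0","well1","well2","reel0","rod","rod_tip","rod_tray","key_front_top","key_middle_top","key_big_top"): print(c,l,lm(c,l))
s=arm.observe();print(s)
print(arm.camera_info("top"))
E
```

```text
top labeller [([0.5955, 0.0681, -0.0007], 0.61), ([0.7457, -0.2629, -0.0013], 0.34)]
top well0 [([0.6162, -0.0379, 0.0045], 0.78), ([0.6192, 0.1265, 0.0083], 0.66), ([0.6196, 0.0457, 0.0027], 0.58)]
top well1 [([0.6162, -0.0379, 0.0045], 0.78), ([0.6192, 0.1265, 0.0083], 0.66), ([0.6196, 0.0457, 0.0027], 0.58)]
top well2 [([0.6162, -0.0379, 0.0045], 0.78), ([0.6192, 0.1265, 0.0083], 0.66), ([0.6196, 0.0457, 0.0027], 0.58)]
top reel0 [([0.5918, -0.1639, 0.0291], 0.76), ([0.5822, -0.4231, 0.028], 0.74)]
top rod [([0.4816, 0.3446, 0.0128], 0.84)]
top rod_tip [([0.6291, 0.3722, 0.016], 0.88), ([0.5295, 0.2049, 0.0432], 0.21), ([0.5903, -0.1606, 0.0299], 0.2)]
top rod_tray [([0.5327, 0.3527, -0.0008], 0.66), ([0.6223, 0.4961, -0.0005], 0.37)]
top key_front_top []
top key_middle_top [([0.6206, 0.2111, 0.0395], 0.75), ([0.5717, 0.207, 0.0432], 0.57), ([0.7153, 0.3629, -0.0003], 0.23)]
top key_big_top [([0.6239, 0.2075, 0.0397], 0.75)]
scene labeller [([0.5998, 0.0646, 0.0036], 0.9)]
scene well0 [([0.6215, 0.1204, 0.0052], 0.87), ([0.6179, 0.0473, 0.0018], 0.85), ([0.6208, -0.0341, 0.0065], 
[... 1499 characters left out ...]
': array([9.85173216e-01, 1.71562615e-01, 2.44662500e-05, 6.05510997e-05]), 'contact_force': array([0.36046445, 0.03115263, 0.39883368]), 'torque': array([ 0.07151509, -0.01037841,  0.07337252]), 'grasp_force': 0.0, 'finger_gap': 0.08811829697715867}
{'intrinsics': array([[437.82703096,   0.        , 309.93931863],
       [  0.        , 437.82703096, 236.65738871],
       [  0.        ,   0.        ,   1.        ]]), 'k1': -0.069599842317802, 'pose': array([[ 0.0014037 , -0.99659528,  0.08243712,  0.52571741],
       [-0.99985514, -0.00279709, -0.01678937,  0.03568969],
       [ 0.01696279, -0.08240161, -0.99645484,  1.00304003],
       [ 0.        ,  0.        ,  0.        ,  1.        ]])}
```

View pics/top0.png

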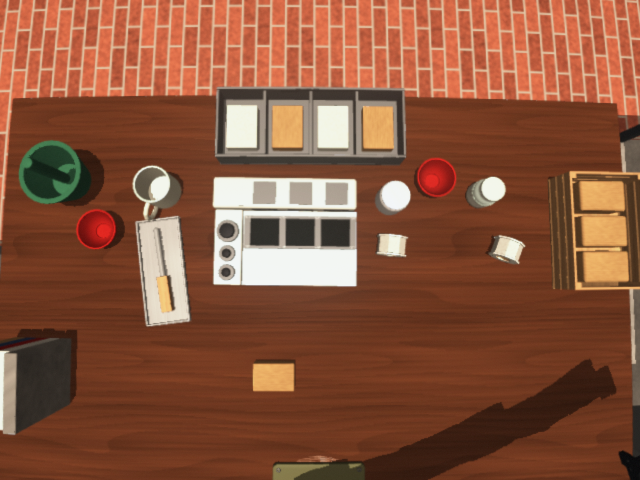

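View pics/scene0.png

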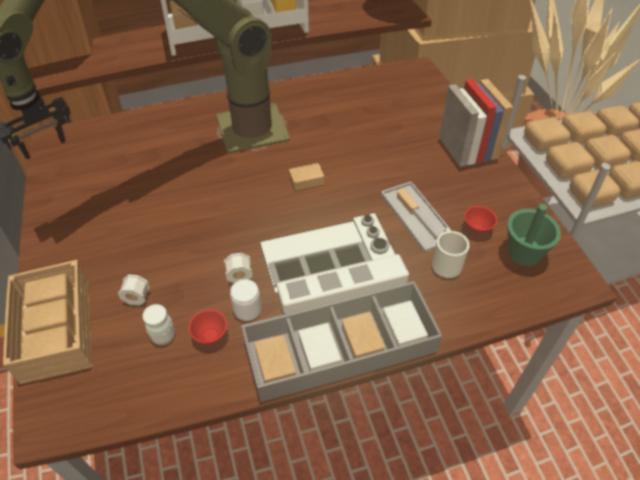

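```bash
cat > fit.py <<'E'
from h import *
from scipy.optimize import minimize
def box(x0,x1,y0,y1,z0,z1): return np.array([[x,y,z] for x in(x0,x1) for y in(y0,y1) for z in(z0,z1)])
a=np.pi/8+np.arange(8)*np.pi/4; r=.032/np.cos(np.pi/8)
REEL=[np.array([[x,r*np.cos(t),r*np.sin(t)+.032] for x in(-.022,.022) for t in a])]
LAB=[box(-.1,.07,-.154,.17,0,.006),box(.07,.14,-.154,.17,0,.045),box(-.1,.07,.106,.168,0,.022)]
TRAY=[box(-.12,.12,-.05,.05,0,.014)]
ROD=[box(-.04,.04,-.012,.012,.004,.028),box(.04,.15,-.006,.006,.01,.022)]
def render(cam,parts,q):
    c,s=np.cos(q[2]),np.sin(q[2]);m=np.zeros((960,1280),np.uint8)
    for P in parts:
        W=np.c_[c*P[:,0]-s*P[:,1]+q[0],s*P[:,0]+c*P[:,1]+q[1],P[:,2]]
        h=cv2.convexHull(np.float32(proj(cam,W)));cv2.fillConvexPoly(m,np.int32((h*2+.5)*16),255,shift=4)
    return cv2.GaussianBlur(m,(0,0),2)/255.
def masks(label,xy,cams=("top","scene")):
    out={}
    for cam in cams:
        arm.read_camera(cam); c=proj(cam,[[*xy,.02]])[0];best=None
        for d in arm.regions_of(cam,label):
            m=d["mask"];p=np.argwhere(m)
            if len(p) and np.hypot(*(p.mean(0)[::-1]-c))<25: best=m;break
        if best is not None: out[cam]=cv2.GaussianBlur(cv2.resize(best.astype(np.float32),(1280,960)),(0,0),2)
    return out
def fit(parts,M,q0):
    f=lambda q:sum(((render(c,parts,q)-m)**2).sum()/m.sum() for c,m in M.items())
    best=None
    for dy in(-.25,0,.25):
        q=np.array(q0)+[0,0,dy];S=np.vstack([q,q+[.01,0,0],q+[0,.01,0],q+[0,0,.12]])
        o=minimize(f,q,method="Nelder-Mead",options=dict(initial_simplex=S,xatol=1e-4,fatol=1e-5))
        if best is None or o.fun<best.fun: best=o
    return np.round(best.x,4),round(best.fun,3)
def est(label,parts,q0):
    M=masks(label,q0[:2])
    print(label,"both",*fit(parts,M,q0),*[(c,*fit(parts,{c:M[c]},q0)) for c in M],flush=True)
E
python3 - <<'E'
from fit import *
est("reel0",REEL,[.590,-.163,0]);est("reel0",REEL,[.580,-.426,0])
est("labeller",LAB,[.598,.066,0]);est("rod_tray",TRAY,[.531,.355,.18]);est("rod",ROD,[.4816,.3445,.18])
E
```

```text
reel0 both [ 0.5873 -0.1633 -0.0986] 0.08 ('top', array([ 0.5872, -0.1618, -0.0996]), np.float64(0.047)) ('scene', array([ 0.5883, -0.1644, -0.1242]), np.float64(0.022))
reel0 both [ 0.5792 -0.4262 -0.3762] 0.071 ('top', array([ 0.5782, -0.4248, -0.3512]), np.float64(0.037)) ('scene', array([ 0.5802, -0.4262,  1.0317]), np.float64(0.022))Traceback (most recent call last):
  File "<stdin>", line 3, in <module>
  File "fit.py", line 34, in est
    print(label,"both",*fit(parts,M,q0),*[(c,*fit(parts,{c:M[c]},q0)) for c in M],flush=True)
                                              ~~~^^^^^^^^^^^^^^^^^^^
  File "fit.py", line 29, in fit
    o=minimize(f,q,method="Nelder-Mead",options=dict(initial_simplex=S,xatol=1e-4,fatol=1e-5))
    res = _minimize_neldermead(fun, x0, args, callback, bounds=bounds,
                               **options)
    fsim[j] = func(sim[j])
              ~~~~^^^^^^^^
    fx = function(np.copy(x), *(wrapper_args + args))
  File "fit.py", line 25, in <lambda>
    f=lambda q:sum(((render(c,parts,q)-m)**2).sum()/m.sum() for c,m in M.items())
               ~~~^^^^^^^^^^^^^^^^^^^^^^^^^^^^^^^^^^^^^^^^^^^^^^^^^^^^^^^^^^^^^^^
  File "fit.py", line 25, in <genexpr>
    f=lambda q:sum(((render(c,parts,q)-m)**2).sum()/m.sum() for c,m in M.items())
                     ~~~~~~^^^^^^^^^^^
  File "fit.py", line 13, in render
    h=cv2.convexHull(np.float32(proj(cam,W)));cv2.fillConvexPoly(m,np.int32((h*2+.5)*16),255,shift=4)
                                ~~~~^^^^^^^
  File "h.py", line 5, in proj
    i=arm.camera_info(cam);T=np.linalg.inv(np.array(i["pose"]));p=np.atleast_2d(P)@T[:3,:3].T+T[:3,3]
ValueError: time passes only in moves, steps and waits
```

```bash
sed -i 's/^def proj/import functools\ninfo=functools.lru_cache(None)(lambda c:arm.camera_info(c))\ndef proj/; s/i=arm.camera_info(cam)/i=info(cam)/' h.py
sed -i 's/<25: best/<45: best/' fit.py
cat >> h.py <<'E'
def st():
    s=arm.observe();r=R.from_quat(s["ee_rot"]);print("t",round(s["t"],2),"tcp",np.round(s["tool_pos"],4),"rx",np.round(r.as_matrix()[:,0],3),"rz",np.round(r.as_matrix()[:,2],3),"F",np.round(s["contact_force"],1),"T",np.round(s["torque"],2),"gap",round(s["finger_gap"],4),"gf",round(s["grasp_force"],1))
    return s,r
def go(p,yaw,pitch=0):
    "tool down, tool x at world heading yaw: turn (rotvec), then shift in new tool axes (mm), and shift in present axes"
    s=arm.observe();r=R.from_quat(s["ee_rot"])
    x=np.array([np.cos(yaw),np.sin(yaw),0]);z=np.array([0,0,-1.]);t=R.from_matrix(np.c_[x,np.cross(z,x),z])*R.from_rotvec([0,pitch,0])
    d=np.array(p)-s["tool_pos"]
    print("turn",np.round((r.inv()*t).as_rotvec(),3),"shift now-axes",np.round(r.inv().apply(d)*1e3,1),"target-axes",np.round(t.inv().apply(d)*1e3,1))
E
python3 - <<'E'
from fit import *
est("labeller",LAB,[.598,.066,0]);est("rod_tray",TRAY,[.531,.355,.18]);est("rod",ROD,[.4816,.3445,.18])
s,r=st()
for c in((.4816,.3445,.2),):
    go(c,.19);go(c,.19+np.pi)
E
```

```text
labeller both [ 0.5989  0.0675 -0.0051] 0.012 ('top', array([ 0.5978,  0.0675, -0.0049]), np.float64(0.005)) ('scene', array([ 0.6002,  0.0671, -0.0069]), np.float64(0.005))
rod_tray both [0.5314 0.3535 0.1333] 0.527 ('top', array([0.5306, 0.3548, 0.1376]), np.float64(0.18)) ('scene', array([0.5315, 0.3523, 0.1102]), np.float64(0.336))
rod both [0.4801 0.3445 0.1639] 0.078 ('top', array([0.4787, 0.3445, 0.1673]), np.float64(0.009)) ('scene', array([0.48  , 0.3435, 0.1715]), np.float64(0.07))
t 2.4 tcp [ 0.2113 -0.5882  0.2467] rx [0.941 0.338 0.   ] rz [ 0. -0. -1.] F [-0.   0.8 -0.8] T [-0.06  0.02 -0.03] gap 0.0886 gf 0.0
turn [ 0.    -0.     0.155] shift now-axes [ 569.7 -786.5   46.7] target-axes [ 441.6 -864.9   46.7]
turn [ 0.     0.    -2.987] shift now-axes [ 569.7 -786.5   46.7] target-axes [-441.6  864.9   46.7]
```

apply_moves([
  [60,25,-25,0,0,0,0.0175],
  [60,25,-25,0,0,0,0.0175],
  [60,25,-30,0,0,0,0.0175],
  [60,25,-30,0,0,0,0.0175],
  [60,25,-30,0,0,0,0.0175],
  [60,25,-30,0,0,0,0.0175],
  [60,25,-30,0,0,0,0.0175],
  [60,25,-30,0,0,0,0.0175],
  [60,25,-30,0,0,0,0.0175],
  [60,25,-30,0,0,0,0.0175],
])

```text
t: 3.23
tool_pos: [0.3773, -0.2413, 0.247]
ee_rot: [0.996, 0.084, 0.0, 0.0]
contact_force: [-0.2, -0.8, 0.2]
finger_gap: 0.0602
grasp_force: 0.0
```

Run:
```python
from fit import *
s,r=st();print(np.round(s["joints"],2))
go((.4997,.3477,.2),.172)
im=arm.read_camera("top");g=im.max(2)
# dark well floors
m=((g<45)).astype(np.uint8);n,l,S,C=cv2.connectedComponentsWithStats(m)
for i in range(1,n):
    if 300<S[i,4]<2000: print(S[i],C[i],ray("top",C[i],.006))
```

```text
t 3.23 tcp [ 0.3773 -0.2413  0.247 ] rx [0.986 0.168 0.001] rz [ 0.001 -0.    -1.   ] F [-0.2 -0.8  0.2] T [ 0.06 -0.07 -0.02] gap 0.0602 gf 0.0
[ 0.54  0.46 -0.11  2.08  0.09  0.6  -1.03]
turn [ 0.    -0.001 -0.003] shift now-axes [ 219.5 -560.1   46.9] target-axes [ 221.4 -559.3   47. ]
[ 29 159  41  23 388] [ 48.60824742 171.03350515] [[0.76163429 0.63498011 0.006     ]]
[ 61 158  30  44 426] [ 80.9084507  184.33333333] [[0.72937186 0.55426308 0.006     ]]
```

apply_moves([
  [60,12,-35,0,0,0,0],
  [60,12,-38,0,0,0,0],
  [60,12,-38,0,0,0,0],
  [60,12,-38,0,0,0,0],
  [60,12,-38,0,0,0,0],
  [60,12,-38,0,0,0,0],
  [60,12,-38,0,0,0,0],
  [60,12,-38,0,0,0,0],
  [60,12,-38,0,0,0,0],
  [60,12,-38,0,0,0,0],
])

```text
t: 4.12
tool_pos: [0.4314, 0.1509, 0.2469]
ee_rot: [0.996, 0.085, 0.0, -0.0]
contact_force: [1.5, -0.3, -0.8]
finger_gap: 0.06
grasp_force: 0.0
```

apply_moves([
  [60,14,-30,0,0,0,0],
  [60,14,-30,0,0,0,0],
  [60,14,-30,0,0,0,0],
  [60,14,-30,0,0,0,0],
  [60,14,-30,0,0,0,0],
  [60,14,-20,10,0,0,0],
  [60,10,-10,20,0,0,0],
  [60,5,0,20,0,0,0],
  [60,0,0,0,0,0,0],
  [60,0,0,0,0,0,0],
])

```text
t: 4.95
tool_pos: [0.498, 0.3421, 0.1959]
ee_rot: [0.996, 0.085, -0.001, 0.001]
contact_force: [-0.1, -0.3, 0.6]
finger_gap: 0.0602
grasp_force: 0.0
```

Run:
```python
from fit import *
s,r=st();print(np.round(s["joints"],2))
go((.4997,.3477,.014),.172)
im=arm.read_camera("top");cv2.imwrite("pics/t1.png",cv2.resize(im[140:340,120:400],None,fx=2.8,fy=2.8,interpolation=cv2.INTER_CUBIC))
print(proj("top",[[.6187,.0446-.08,.006],[.6187,.0446,.006],[.6187,.0446+.08,.006]]))
for c in("top","scene"):
  if c=="scene":arm.read_camera(c)
  for l in("well0","rod","rod_tip"):print(c,l,lm(c,l,3))
```

```text
t 4.95 tcp [0.498  0.3421 0.1959] rx [ 0.986  0.169 -0.002] rz [-0.002 -0.002 -1.   ] F [-0.1 -0.3  0.6] T [-0.04 -0.07 -0.  ] gap 0.0602 gf 0.0
[-0.66  0.72 -0.03  1.68  0.03  0.74 -2.1 ]
turn [ 0.002  0.002 -0.003] shift now-axes [  3.   -5.5 181.9] target-axes [  2.6  -5.2 181.9]
[[333.65106775 232.15522258]
 [298.70314119 232.05060287]
 [263.69143998 231.9498657 ]]
top well0 [([0.6165, -0.0386, 0.0059], 0.86), ([0.6197, 0.1247, 0.0098], 0.82), ([0.6183, 0.0479, 0.0025], 0.7)]
top rod [([0.4794, 0.3455, 0.0141], 0.53)]
top rod_tip [([0.6301, 0.3744, 0.0162], 0.64)]
scene well0 [([0.6187, -0.036, 0.0055], 0.97), ([0.6163, 0.0468, 0.0024], 0.95), ([0.6247, 0.1188, 0.0083], 0.87)]
scene rod [([0.479, 0.3418, 0.0167], 0.58), ([0.6213, 0.1212, 0.0062], 0.26)]
scene rod_tip [([0.6307, 0.3735, 0.0155], 0.86), ([0.6025, 0.0649, 0.0025], 0.59)]
```

View pics/t1.png

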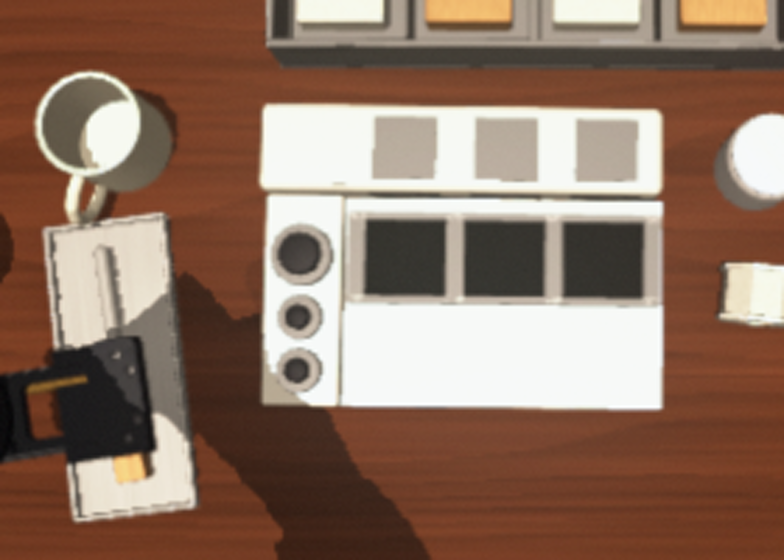

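apply_moves([
  [46,2.5,-5,10,0,0,-0.01],
  [46,0,0,25,0,0,0],
  [46,0,0,30,0,0,0],
  [46,0,0,30,0,0,0],
  [46,0,0,30,0,0,0],
  [46,0,0,25,0,0,0],
  [46,0,0,15,0,0,0],
  [46,0,0,9,0,0,0],
  [46,0,0,6,0,0,0],
  [46,0,0,0,0,0,0],
])

```text
t: 6.18
tool_pos: [0.4997, 0.3484, 0.0157]
ee_rot: [0.996, 0.09, -0.001, 0.0]
contact_force: [-0.3, -0.3, 0.1]
finger_gap: 0.0458
grasp_force: 0.0
```

apply_moves([
  [30,0,0,0,0,0,0],
  [10,0,0,0,0,0,0],
  [10,0,0,0,0,0,0],
  [10,0,0,0,0,0,0],
  [10,0,0,0,0,0,0],
  [10,0,0,0,0,0,0],
  [10,0,0,0,0,0,0],
  [10,0,0,0,0,0,0],
  [10,0,0,0,0,0,0],
  [10,0,0,0,0,0,0],
], squeeze=60)

```text
t: 7.02
tool_pos: [0.5007, 0.3488, 0.0177]
ee_rot: [0.996, 0.09, 0.001, -0.0]
contact_force: [-0.4, -0.0, 5.7]
finger_gap: 0.0235
grasp_force: 60.0
```

apply_moves([
  [10,0,0,-5,0,0,0],
  [10,0,0,-15,0,0,0],
  [10,0,0,-25,0,0,0],
  [10,0,0,-25,0,0,0],
  [10,0,0,-25,0,0,0],
  [10,0,0,-20,0,0,0],
  [10,0,0,-15,0,0,0],
  [10,0,0,-5,0,0,0],
  [10,0,0,0,0,0,0],
  [10,0,0,0,0,0,0],
])

```text
t: 7.85
tool_pos: [0.4997, 0.3482, 0.1516]
ee_rot: [0.996, 0.09, -0.0, 0.0]
contact_force: [-0.7, -0.3, -0.4]
finger_gap: 0.0237
grasp_force: 60.0
```

Run:
```python
from fit import *
s,r=st()
for c in("top","scene"):
  im=arm.read_camera(c);print(lm(c,"rod",1),lm(c,"rod_tip",2))
u,v=np.int32(proj("scene",[s["tool_pos"]])[0]);print(u,v)
cv2.imwrite("pics/s1.png",cv2.resize(im[v-60:v+90,u-100:u+100],None,fx=4,fy=4,interpolation=cv2.INTER_CUBIC))
go((.387,-.1415,.15),-.11)
```

```text
t 7.85 tcp [0.4997 0.3482 0.1516] rx [ 0.984  0.179 -0.   ] rz [-0. -0. -1.] F [-0.7 -0.3 -0.4] T [0.   0.06 0.03] gap 0.0237 gf 60.0
[([0.4826, 0.3461, 0.1455], 0.67)] [([0.6283, 0.3694, 0.1521], 0.58)]
[] [([0.6214, 0.1227, 0.0056], 0.42)]
416 168
turn [0.001 0.001 0.29 ] shift now-axes [-198.4  461.6    1.5] target-axes [-58.2 499.    0.8]
```

View pics/s1.png

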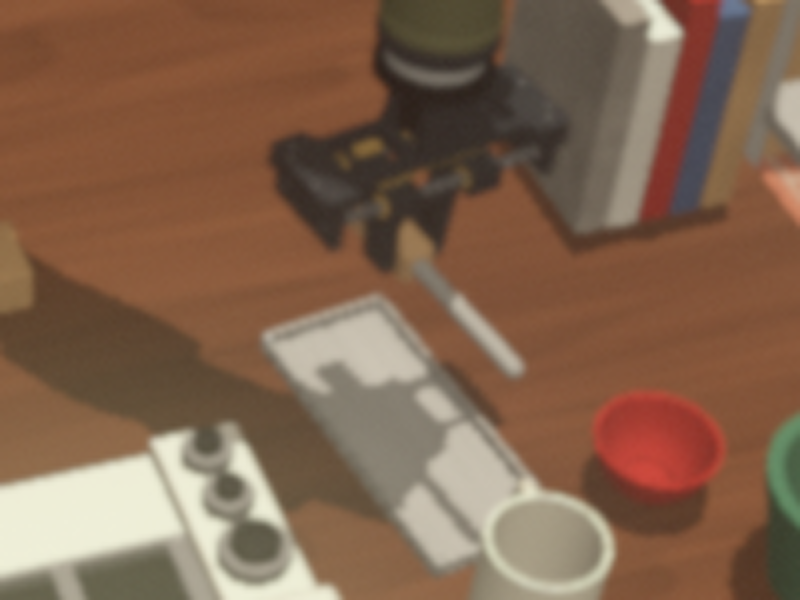

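apply_moves([
  [10,-8,18,0,0,0,0],
  [10,-13,30,0,0,0,0],
  [10,-15,35,0,0,0,0],
  [10,-15,35,0,0,0,0],
  [10,-15,35,0,0,0,0],
  [10,-15,35,0,0,0,0],
  [10,-15,35,0,0,0,0],
  [10,-15,35,0,0,0,0],
  [10,-15,35,0,0,0,0],
  [10,-13,30,0,0,0,0],
])

```text
t: 8.98
tool_pos: [0.4201, 0.0033, 0.1516]
ee_rot: [0.996, 0.089, -0.0, 0.0]
contact_force: [0.4, -0.6, -0.9]
finger_gap: 0.0234
grasp_force: 60.0
```

apply_moves([
  [10,-12,30,0,0,0,0],
  [10,-12,30,0,0,0,0.03],
  [10,-10,25,0,0,0,0.04],
  [10,-8,20,0,0,0,0.05],
  [10,-5,10,0,0,0,0.05],
  [10,0,0,0,0,0,0.05],
  [10,0,0,0,0,0,0.04],
  [10,0,0,0,0,0,0.03],
  [10,0,0,0,0,0,0],
  [10,0,0,0,0,0,0],
])

```text
t: 9.82
tool_pos: [0.3922, -0.114, 0.1517]
ee_rot: [0.999, -0.054, 0.0, -0.0]
contact_force: [-0.3, -0.1, -0.8]
finger_gap: 0.0237
grasp_force: 60.0
```

```bash
cat >> h.py <<'E'
def tip(uv,cam="scene"):
    "pitch of rod: intersect tip-pixel ray with vertical plane of the rod through the TCP"
    s,r=arm.observe(),None;M=R.from_quat(s["ee_rot"]).as_matrix();x=M[:,0];n=np.array([-x[1],x[0],0]);n/=np.linalg.norm(n)
    a,b=ray(cam,uv,0.)[0],ray(cam,uv,.3)[0];t=((s["tool_pos"]-a)@n)/((b-a)@n);p=a+t*(b-a);d=p-s["tool_pos"]
    print("tip",np.round(p,4),"fwd",round(d@x,4),"dz",round(d[2],4))
E
python3 - <<'E'
from fit import *
s,r=st()
X=np.array([.984,.179,0]);T=np.array([.4997,.3482,.1516])
print("pred level tip px",proj("scene",[T+.132*X-[0,0,.002]]), "seen 446,200.5")
im=arm.read_camera("scene");
for c in("scene","top"):
  if c=="top":arm.read_camera(c)
  print(lm(c,"rod_tip",2),lm(c,"reel0",2))
u,v=np.int32(proj("scene",[s["tool_pos"]])[0])
print("level tip px",proj("scene",[s["tool_pos"]+.132*r.as_matrix()[:,0]-[0,0,.002]]),u-100,v-60)
cv2.imwrite("pics/s2.png",cv2.resize(im[v-60:v+90,u-100:u+100],None,fx=4,fy=4,interpolation=cv2.INTER_CUBIC))
est("reel0",REEL,[.588,-.1635,-.11])
go((.387,-.1415,.034),-.11)
E
```

```text
t 9.82 tcp [ 0.3922 -0.114   0.1517] rx [ 0.994 -0.108  0.   ] rz [ 0.  0. -1.] F [-0.3 -0.1 -0.8] T [-0.    0.02  0.  ] gap 0.0237 gf 60.0
pred level tip px [[446.37605663 200.63427723]] seen 446,200.5
[([0.5847, -0.1632, 0.0319], 0.67)] [([0.5804, -0.4295, 0.0324], 0.88), ([0.5879, -0.1639, 0.0292], 0.69)]
[([0.5251, -0.1283, 0.1542], 0.8), ([0.7098, -0.3763, -0.0006], 0.36)] [([0.5892, -0.1636, 0.0293], 0.91), ([0.581, -0.4236, 0.0279], 0.85)]
level tip px [[240.59389762 214.22452065]] 135 117
reel0 both [ 0.5874 -0.1625 -0.0941] 0.086 ('top', array([ 0.5872, -0.162 , -0.1009]), np.float64(0.044)) ('scene', array([ 0.5889, -0.1627, -0.0963]), np.float64(0.034))
turn [ 0. -0. -0.] shift now-axes [ -1.9  27.  117.7] target-axes [ -1.9  27.  117.7]
```

View pics/s2.png

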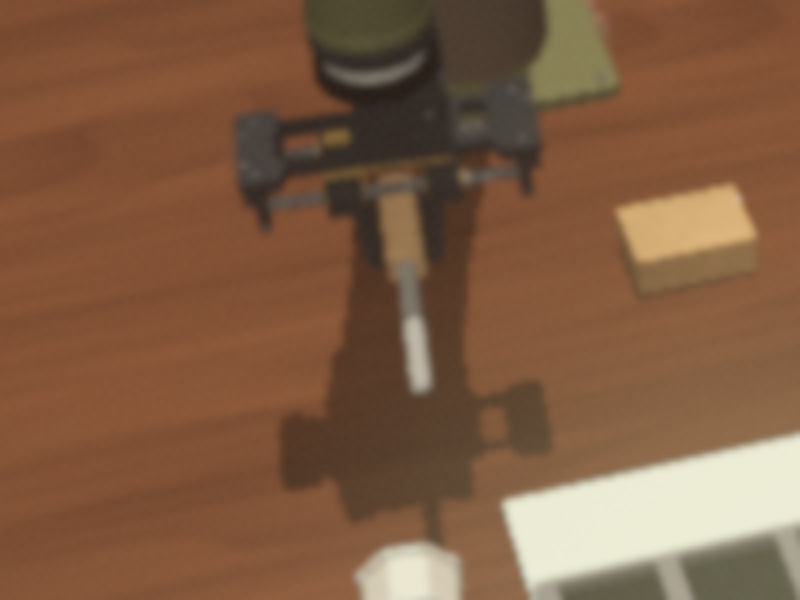

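apply_moves([
  [10,-2,8,5,0,0,0],
  [10,0,10,15,0,0,0],
  [10,0,9.5,20,0,0,0],
  [10,0,0,20,0,0,0],
  [10,0,0,20,0,0,0],
  [10,0,0,20,0,0,0],
  [10,0,0,12,0,0,0],
  [10,0,0,6,0,0,0],
  [10,0,0,0,0,0,0],
  [10,0,0,0,0,0,0],
])

```text
t: 11.15
tool_pos: [0.3915, -0.1455, 0.0644]
ee_rot: [0.998, -0.055, -0.007, -0.0]
contact_force: [-0.3, 0.0, -0.8]
finger_gap: 0.0234
grasp_force: 60.0
```

Run:
```python
from fit import *
s,r=st()
im=arm.read_camera("scene");print(lm("scene","rod_tip",2),lm("scene","reel0",2))
print("level tip px",proj("scene",[s["tool_pos"]+.132*r.as_matrix()[:,0]-[0,0,.002]]),"bore",proj("scene",[[.566,-.161,.032]]))
im2=arm.read_camera("top");print(lm("top","rod_tip",2),lm("top","reel0",2))
print("level tip px",proj("top",[s["tool_pos"]+.132*r.as_matrix()[:,0]-[0,0,.002]]))
a=cv2.resize(im[190:300,180:310],(520,440),interpolation=cv2.INTER_CUBIC);b=cv2.resize(im2[200:310,350:420],(280,440),interpolation=cv2.INTER_CUBIC)
cv2.imwrite("pics/s3.png",np.hstack([a,b]))
```

```text
t 11.15 tcp [ 0.3915 -0.1455  0.0644] rx [ 0.994 -0.11  -0.013] rz [-0.013  0.001 -1.   ] F [-0.3  0.  -0.8] T [ 0.01  0.   -0.05] gap 0.0234 gf 60.0
[([0.5212, -0.1593, 0.0621], 0.7)] [([0.5775, -0.4264, 0.0325], 0.92), ([0.5873, -0.1628, 0.0306], 0.7)]
level tip px [[232.26758076 240.82283138]] bore [[236.57116983 260.64437327]]
[([0.5238, -0.1614, 0.0615], 0.69), ([0.69, -0.1683, 0.0], 0.66)] [([0.5914, -0.1638, 0.0309], 0.71), ([0.6215, 0.4963, -0.0002], 0.29)]
level tip px [[393.17752716 274.28960096]]
```

View pics/s3.png

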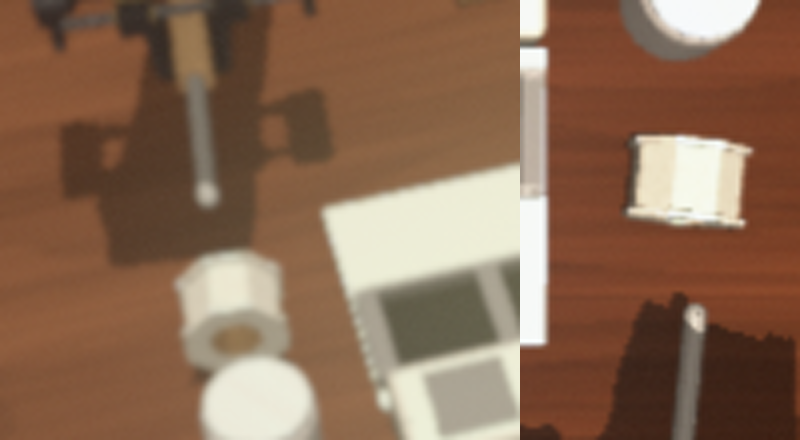

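apply_moves([
  [10,5,0,0,0,0,0],
  [10,8,0,0,0,0,0],
  [10,8,0,0,0,0,0],
  [10,6,0,0,0,0,0],
  [10,0,0,0,0,0,0],
  [10,0,0,0,0,0,0],
  [10,0,0,0,0,0,0],
  [10,0,0,0,0,0,0],
  [10,0,0,0,0,0,0],
  [10,0,0,0,0,0,0],
])

```text
t: 12.28
tool_pos: [0.4184, -0.148, 0.0644]
ee_rot: [0.998, -0.055, -0.006, 0.0]
contact_force: [-0.2, -0.0, -1.1]
finger_gap: 0.0237
grasp_force: 60.0
```

Run:
```python
from fit import *
s,r=st();print(np.round(s["joints"],2));go((.424,-.1455,.034),-.108)
```

```text
t 12.28 tcp [ 0.4184 -0.148   0.0644] rx [ 0.994 -0.11  -0.013] rz [-0.013  0.001 -1.   ] F [-0.2 -0.  -1.1] T [ 0.04 -0.    0.02] gap 0.0237 gf 60.0
[ 0.35  0.83 -0.18  2.22  0.9   0.17 -2.35]
turn [ 0.001  0.013 -0.002] shift now-axes [ 5.6 -3.1 30.4] target-axes [ 5.3 -3.1 30.4]
```

apply_moves([
  [10,2,-1,0,0,0.007,0],
  [10,2,-1,3,0,0.006,0],
  [10,1,-1,5,0,0,0],
  [10,0,0,6,0,0,0],
  [10,0,0,6,0,0,0],
  [10,0,0,5,0,0,0],
  [10,0,0,4,0,0,0],
  [10,0,0,1.5,0,0,0],
  [10,0,0,0,0,0,0],
  [10,0,0,0,0,0,0],
])

```text
t: 13.12
tool_pos: [0.4241, -0.1455, 0.0337]
ee_rot: [0.998, -0.055, -0.0, 0.0]
contact_force: [0.6, -0.2, -0.1]
finger_gap: 0.0235
grasp_force: 60.0
```

Run:
```python
from fit import *
s,r=st();print(np.round(s["joints"],2));go((.424,-.1452,.034),-.108)
arm.read_camera("top");print(lm("top","rod_tip",2))
```

```text
t 13.12 tcp [ 0.4241 -0.1455  0.0337] rx [ 0.994 -0.111 -0.   ] rz [-0.    -0.001 -1.   ] F [ 0.6 -0.2 -0.1] T [0.09 0.02 0.05] gap 0.0235 gf 60.0
[ 0.26  0.9  -0.05  2.23  1.2   0.04 -2.65]
turn [ 0.001  0.    -0.003] shift now-axes [-0.2 -0.3 -0.3] target-axes [-0.2 -0.3 -0.3]
[([0.5574, -0.1604, 0.0331], 0.61)]
```

apply_moves([
  [10,4,0,0,0,0,0],
  [10,8,0,0,0,0,0],
  [10,8,0,0,0,0,0],
  [10,8,0,0,0,0,0],
  [10,9,0,0,0,0,0],
  [10,9,0,0,0,0,0],
  [10,9,0,0,0,0,0],
  [10,9,0,0,0,0,0],
  [10,6,0,0,0,0,0],
  [10,0,0,0,0,0,0],
])

```text
t: 14.05
tool_pos: [0.4952, -0.1535, 0.0342]
ee_rot: [0.998, -0.056, 0.001, -0.0]
contact_force: [-0.3, 0.5, -0.4]
finger_gap: 0.0232
grasp_force: 60.0
```

Run:
```python
from fit import *
s,r=st();print(np.round(s["joints"],2))
im=arm.read_camera("scene");print(lm("scene","rod_tip",2),lm("scene","reel0",2))
im2=arm.read_camera("top");print(lm("top","rod_tip",2),lm("top","reel0",2))
```

```text
t 14.05 tcp [ 0.4952 -0.1535  0.0342] rx [ 0.994 -0.111  0.003] rz [ 0.003 -0.    -1.   ] F [-0.3  0.5 -0.4] T [ 0.03 -0.    0.02] gap 0.0232 gf 60.0
[ 0.45  0.94 -0.4   2.01  0.97  0.39 -2.41]
[([0.6245, -0.1647, 0.0363], 0.78), ([0.6241, 0.1229, 0.0057], 0.67)] [([0.5872, -0.1609, 0.0288], 0.92), ([0.5772, -0.4262, 0.0344], 0.88)]
[] [([0.5899, -0.1609, 0.0296], 0.87)]
```

apply_moves([
  [10,0,0,-3,0,0,0],
  [10,0,0,-4,0,0,0],
  [10,0,0,-4,0,0,0],
  [10,0,0,-4,0,0,0],
  [10,0,0,-5,0,0,0],
  [10,0,0,-6,0,0,0],
  [10,0,0,-6,0,0,0],
  [10,0,0,-4,0,0,0],
  [10,0,0,-2,0,0,0],
  [10,0,0,0,0,0,0],
])

```text
t: 15.18
tool_pos: [0.4941, -0.1535, 0.0726]
ee_rot: [0.998, -0.055, 0.001, 0.0]
contact_force: [-0.9, -0.1, -2.5]
finger_gap: 0.0235
grasp_force: 60.0
```

Run:
```python
from fit import *
s,r=st();print(np.round(s["joints"],2))
im=arm.read_camera("scene");print(lm("scene","rod_tip",2),lm("scene","reel0",2))
print("level tip px",proj("scene",[s["tool_pos"]+.132*r.as_matrix()[:,0]-[0,0,.002]])-[180,190])
im2=arm.read_camera("top");print(lm("top","rod_tip",2),lm("top","reel0",2))
a=cv2.resize(im[190:300,180:310],(520,440),interpolation=cv2.INTER_CUBIC);b=cv2.resize(im2[200:310,350:420],(280,440),interpolation=cv2.INTER_CUBIC)
cv2.imwrite("pics/s4.png",np.hstack([a,b]))
```

```text
t 15.18 tcp [ 0.4941 -0.1535  0.0726] rx [ 0.994 -0.11   0.001] rz [ 0.001 -0.001 -1.   ] F [-0.9 -0.1 -2.5] T [0.11 0.13 0.  ] gap 0.0235 gf 60.0
[ 0.5   0.88 -0.48  2.01  0.89  0.48 -2.34]
[([0.6245, -0.1653, 0.0747], 0.54)] [([0.5857, -0.1642, 0.0595], 0.88), ([0.5805, -0.4274, 0.0318], 0.7)]
level tip px [[56.70746718 79.528716  ]]
[([0.6249, -0.1661, 0.0709], 0.69)] [([0.5811, -0.4274, 0.0325], 0.92), ([0.5918, -0.1637, 0.0585], 0.59)]
```

View pics/s4.png

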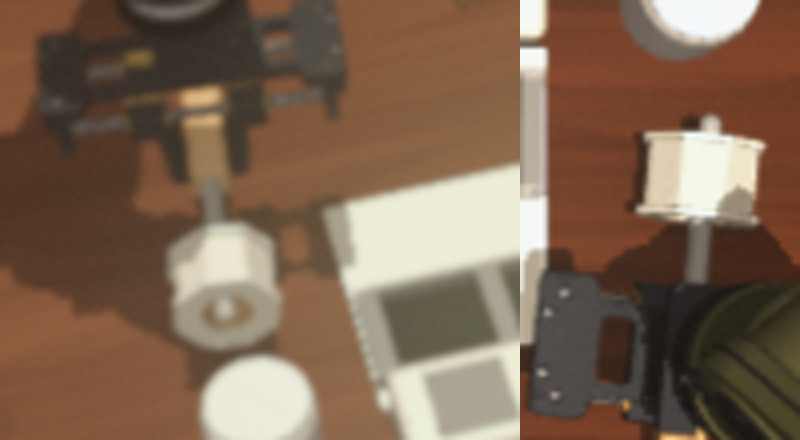

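apply_moves([
  [10,0,0,-5,0,0,0],
  [10,0,0,-9,0,0,0],
  [10,1,-6,-9,0,0,0],
  [10,2,-12,-9,0,0,0],
  [10,3,-18,-6,0,0,0],
  [10,3,-21,0,0,0,0],
  [10,3,-21,0,0,0,0],
  [10,2,-18,0,0,0,0],
  [10,1,-12,0,0,0,0],
  [10,1,-8,0,0,0,0],
])

```text
t: 16.32
tool_pos: [0.5231, -0.0368, 0.111]
ee_rot: [0.999, -0.053, 0.001, -0.001]
contact_force: [0.9, -0.1, -1.5]
finger_gap: 0.0238
grasp_force: 60.0
```

apply_moves([
  [10,0,-3,0,0,0,-0.01],
  [10,0,0,0,0,0,-0.015],
  [10,0,0,0,0,0,-0.015],
  [10,0,0,0,0,0,-0.015],
  [10,0,0,0,0,0,-0.015],
  [10,0,0,0,0,0,-0.015],
  [10,0,0,0,0,0,-0.015],
  [10,0,0,0,0,0,-0.005],
  [10,0,0,0,0,0,0],
  [10,0,0,0,0,0,0],
])

```text
t: 17.15
tool_pos: [0.5227, -0.0369, 0.11]
ee_rot: [1.0, -0.003, 0.0, 0.0]
contact_force: [-0.4, 0.9, -1.0]
finger_gap: 0.0239
grasp_force: 60.0
```

```bash
cat > look.py <<'E'
from fit import *
import sys
def look(n,x0=None):
    s,r=st()
    for c in("scene","top"):
        im=arm.read_camera(c);print(c,lm(c,"rod_tip",2),lm(c,"reel0",3))
        u,v=np.int32(proj(c,[s["tool_pos"]+.09*r.as_matrix()[:,0]])[0])
        k=im[max(v-55,0):v+55,max(u-50,0):u+50];k=cv2.resize(k,(400,440),interpolation=cv2.INTER_CUBIC)
        a=k if c=="scene" else np.hstack([a,k]);print("crop origin",u-50,v-55,"level tip in crop px",4*(proj(c,[s["tool_pos"]+.132*r.as_matrix()[:,0]-[0,0,.002]])[0]-[u-50,v-55]))
    cv2.imwrite(f"pics/{n}.png",a)
E
python3 - <<'E'
from look import *
look("w0");go((.5235,-.037,.0725),-.005)
E
```

```text
t 17.15 tcp [ 0.5227 -0.0369  0.11  ] rx [ 1.    -0.005  0.   ] rz [ 0.    -0.001 -1.   ] F [-0.4  0.9 -1. ] T [ 0.08  0.15 -0.02] gap 0.0239 gf 60.0
scene [([0.652, -0.0384, 0.1111], 0.53)] [([0.6183, -0.0365, 0.0953], 0.86), ([0.5788, -0.4286, 0.0331], 0.68)]
crop origin 236 188 level tip in crop px [220.91598973 273.7616875 ]
top [([0.6517, -0.0378, 0.1088], 0.54), ([0.7472, -0.2662, 0.0015], 0.27)] [([0.5815, -0.4235, 0.0295], 0.91), ([0.6211, -0.0396, 0.095], 0.68)]
crop origin 288 175 level tip in crop px [200.6217894  140.83288001]
turn [ 0.001 -0.     0.   ] shift now-axes [ 0.8  0.2 37.5] target-axes [ 0.8  0.2 37.5]
```

View pics/w0.png

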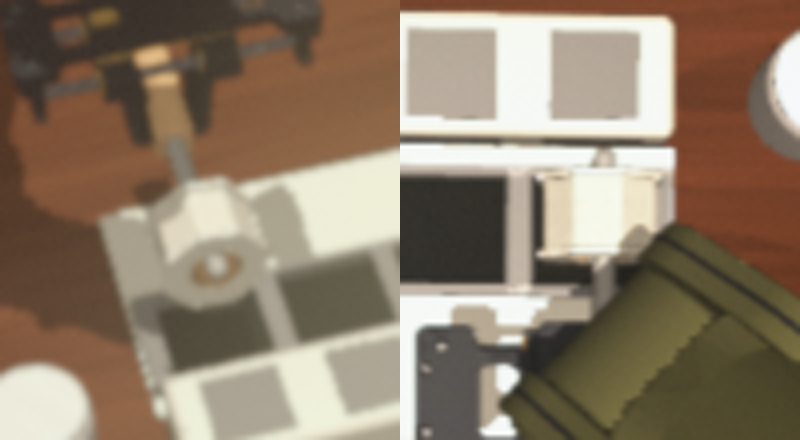

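apply_moves([
  [10,0,0,4,0,0,0],
  [10,0,0,8,0,0,0],
  [10,0,0,9,0,0,0],
  [10,0,0,9,0,0,0],
  [10,0,0,8,0,0,0],
  [10,0,0,6,0,0,0],
  [10,0,0,5,0,0,0],
  [10,0,0,4,0,0,0],
  [10,0,0,3,0,0,0],
  [10,0,0,0,0,0,0],
])

```text
t: 18.28
tool_pos: [0.5225, -0.0368, 0.0535]
ee_rot: [1.0, -0.002, -0.0, 0.0]
contact_force: [-0.0, -0.8, -2.3]
finger_gap: 0.0235
grasp_force: 60.0
```

Run:
```python
from look import *
look("w1")
```

```text
t 18.28 tcp [ 0.5225 -0.0368  0.0535] rx [ 1.    -0.005 -0.   ] rz [-0.    -0.001 -1.   ] F [-0.  -0.8 -2.3] T [0.01 0.15 0.02] gap 0.0235 gf 60.0
scene [([0.6541, -0.0353, 0.0507], 0.57)] [([0.6181, -0.0379, 0.038], 0.91), ([0.5808, -0.4268, 0.0346], 0.81), ([0.6229, 0.4988, 0.0008], 0.35)]
crop origin 237 202 level tip in crop px [221.21388371 276.02338625]
top [([0.6543, -0.0369, 0.0528], 0.66)] [([0.5787, -0.4241, 0.0284], 0.94), ([0.6211, -0.0375, 0.039], 0.81)]
crop origin 286 177 level tip in crop px [199.98993517 147.89218572]
```

apply_moves([
  [10,0,0,2,0,0,0],
  [10,0,0,2,0,0,0],
  [10,0,0,2,0,0,0],
  [10,0,0,2,0,0,0],
  [10,0,0,2,0,0,0],
  [10,0,0,2,0,0,0],
  [10,0,0,1.5,0,0,0],
  [10,0,0,0,0,0,0],
  [10,0,0,0,0,0,0],
  [10,0,0,0,0,0,0],
])

```text
t: 19.42
tool_pos: [0.5228, -0.0368, 0.0405]
ee_rot: [1.0, -0.002, 0.0, 0.0]
contact_force: [0.1, -0.8, -0.8]
finger_gap: 0.0236
grasp_force: 60.0
```

Run:
```python
from look import *
look("w2")
```

```text
t 19.42 tcp [ 0.5228 -0.0368  0.0405] rx [ 1.    -0.005  0.   ] rz [ 0. -0. -1.] F [ 0.1 -0.8 -0.8] T [ 0.05  0.02 -0.07] gap 0.0236 gf 60.0
scene [([0.6535, -0.0364, 0.0406], 0.65)] [([0.5786, -0.4312, 0.0282], 0.83), ([0.6159, -0.0405, 0.0367], 0.56)]
crop origin 238 206 level tip in crop px [218.21231176 273.13830456]
top [([0.6184, 0.0471, 0.0041], 0.43)] [([0.6201, -0.0405, 0.0383], 0.93), ([0.5804, -0.4255, 0.0293], 0.83), ([0.6251, 0.4937, -0.0004], 0.23)]
crop origin 285 178 level tip in crop px [202.24805253 146.53446144]
```

View pics/w2.png

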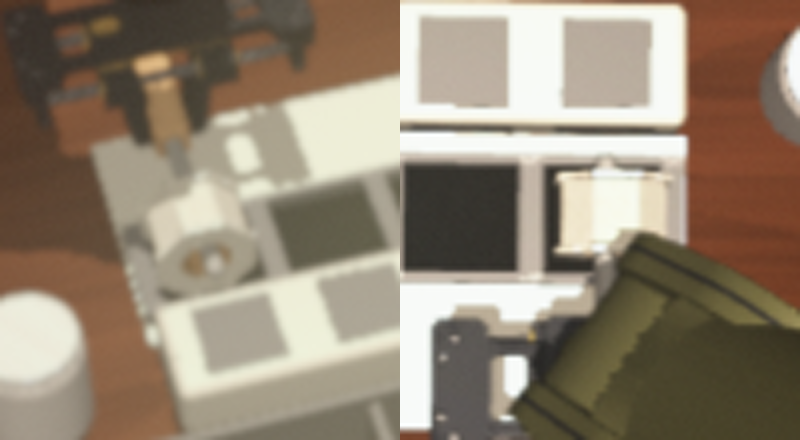

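apply_moves([
  [10,0,2.5,0,0,0,0],
  [10,-5,0,0,0,0,0],
  [10,-9,0,0,0,0,0],
  [10,-9,0,0,0,0,0],
  [10,-10,0,0,0,0,0],
  [10,-10,0,0,0,0,0],
  [10,-10,0,0,0,0,0],
  [10,-10,0,0,0,0,0],
  [10,-8,0,0,0,0,0],
  [10,-3,0,0,0,0,0],
])

```text
t: 20.55
tool_pos: [0.447, -0.0389, 0.0407]
ee_rot: [1.0, -0.002, -0.001, 0.001]
contact_force: [1.0, 0.7, -0.7]
finger_gap: 0.0236
grasp_force: 60.0
```

Run:
```python
from look import *
look("w3");print(np.round(arm.observe()["joints"],2))
est("reel0",REEL,[.578,-.4265,-.35])
```

```text
t 20.55 tcp [ 0.447  -0.0389  0.0407] rx [ 1.    -0.004 -0.001] rz [-0.001 -0.001 -1.   ] F [ 1.   0.7 -0.7] T [0.01 0.02 0.02] gap 0.0236 gf 60.0
scene [([0.7049, -0.3677, 0.0007], 0.67), ([0.5773, -0.0335, 0.0404], 0.61)] [([0.579, -0.4267, 0.0334], 0.67), ([0.6148, -0.041, 0.0364], 0.62)]
crop origin 229 184 level tip in crop px [219.94896962 271.4203596 ]
top [([0.5813, -0.0413, 0.0387], 0.82)] [([0.621, -0.0436, 0.0392], 0.75), ([0.5833, -0.4239, 0.0321], 0.73)]
crop origin 286 212 level tip in crop px [202.38473302 146.72096636]
[ 0.04  0.88 -0.08  2.22  1.03  0.08 -2.63]
reel0 both [ 0.5792 -0.4258 -0.4113] 0.082 ('top', array([ 0.5785, -0.4265, -0.369 ]), np.float64(0.036)) ('scene', array([ 0.5813, -0.4265, -0.4893]), np.float64(0.037))
```

apply_moves([
  [10,0,0,-10,0,0,0],
  [10,0,0,-20,0,0,0],
  [10,0,0,-20,0,0,0],
  [10,0,10,-20,0,0,0],
  [10,-2,25,-10,0,0,0],
  [10,-2,35,0,0,0,0],
  [10,-3,35,0,0,0,0],
  [10,-3,35,0,0,0,0],
  [10,-3,35,0,0,0,0],
  [10,-3,35,0,0,0,0],
])

```text
t: 21.88
tool_pos: [0.4309, -0.2509, 0.1206]
ee_rot: [1.0, -0.003, 0.0, 0.0]
contact_force: [1.1, -0.5, -0.8]
finger_gap: 0.0235
grasp_force: 60.0
```

apply_moves([
  [10,-2,35,0,0,0,0],
  [10,-2,30,0,0,0,0],
  [10,-2,25,0,0,0,0.03],
  [10,0,10,0,0,0,0.05],
  [10,0,0,0,0,0,0.06],
  [10,0,0,0,0,0,0.07],
  [10,0,0,0,0,0,0.07],
  [10,0,0,0,0,0,0.05],
  [10,0,0,0,0,0,0.035],
  [10,0,0,0,0,0,0],
])

```text
t: 22.72
tool_pos: [0.4251, -0.3476, 0.1207]
ee_rot: [0.983, -0.184, 0.0, 0.0]
contact_force: [0.8, 0.5, 0.1]
finger_gap: 0.0237
grasp_force: 60.0
```

Run:
```python
from look import *
look("b0");print(np.round(arm.observe()["joints"],2))
go((.4245,-.3657,.034),-.37)
```

```text
t 22.72 tcp [ 0.4251 -0.3476  0.1207] rx [ 0.932 -0.362  0.   ] rz [ 0. -0. -1.] F [0.8 0.5 0.1] T [ 0.1   0.   -0.02] gap 0.0237 gf 60.0
scene [([0.5486, -0.3956, 0.1184], 0.84)] [([0.5806, -0.4288, 0.0303], 0.83), ([0.6156, -0.0412, 0.0366], 0.64), ([0.5698, 0.2129, 0.0427], 0.4)]
crop origin 90 185 level tip in crop px [183.40916265 278.98441425]
top [([0.5505, -0.3922, 0.1186], 0.62)] [([0.6223, -0.0417, 0.034], 0.85), ([0.5828, -0.4252, 0.0295], 0.79)]
crop origin 455 225 level tip in crop px [225.64906776 146.90112819]
[ 0.91  0.82 -0.52  1.89  0.68  0.61 -1.99]
turn [ 0. -0.  0.] shift now-axes [ 5.8 16.1 86.6] target-axes [ 5.8 16.1 86.6]
```

View pics/b0.png

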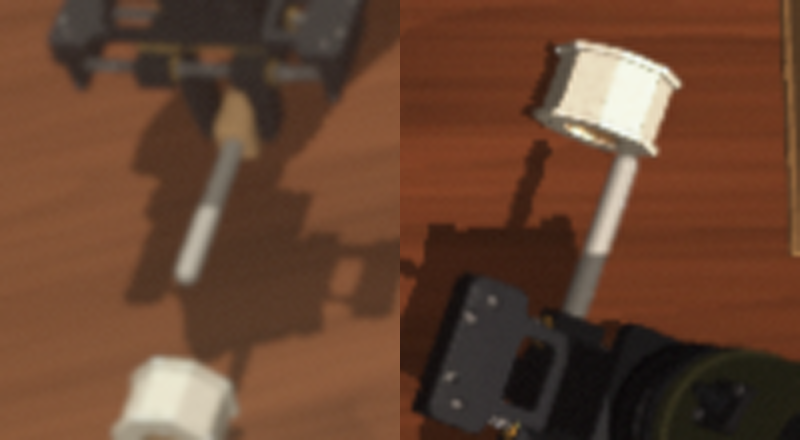

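apply_moves([
  [10,2,8,3,0,0,0],
  [10,2,8,8,0,0,0],
  [10,1,0,12,0,0,0],
  [10,0,0,14,0,0,0],
  [10,0,0,14,0,0,0],
  [10,0,0,14,0,0,0],
  [10,0,0,11,0,0,0],
  [10,0,0,7,0,0,0],
  [10,0,0,3.5,0,0,0],
  [10,0,0,0,0,0,0],
])

```text
t: 23.85
tool_pos: [0.4235, -0.3654, 0.0333]
ee_rot: [0.983, -0.184, -0.0, -0.0]
contact_force: [-0.6, 0.3, -1.8]
finger_gap: 0.0235
grasp_force: 60.0
```

Run:
```python
from look import *
look("b1");go((.4245,-.3657,.034),-.37)
est("reel0",REEL,[.58,-.4265,-.35])
```

```text
t 23.85 tcp [ 0.4235 -0.3654  0.0333] rx [ 0.932 -0.362 -0.001] rz [-0.001  0.    -1.   ] F [-0.6  0.3 -1.8] T [ 0.06 -0.03 -0.03] gap 0.0235 gf 60.0
scene [([0.5425, -0.4087, 0.0322], 0.73)] [([0.6168, -0.0392, 0.0396], 0.68), ([0.5786, -0.428, 0.0345], 0.63)]
crop origin 92 209 level tip in crop px [183.05519874 275.88805863]
top [([0.5477, -0.4154, 0.0318], 0.74)] [([0.5797, -0.4214, 0.0318], 0.61), ([0.6206, -0.0422, 0.0359], 0.56)]
crop origin 445 225 level tip in crop px [223.31519097 153.63211725]
turn [ 0.001 -0.002 -0.   ] shift now-axes [ 0.3 -0.3  0.8] target-axes [ 0.3 -0.3  0.8]
reel0 both [ 0.5785 -0.4262 -0.3897] 0.067 ('top', array([ 0.5781, -0.4256, -0.3534]), np.float64(0.043)) ('scene', array([ 0.5801, -0.4261, -0.4353]), np.float64(0.02))
```

View pics/b1.png

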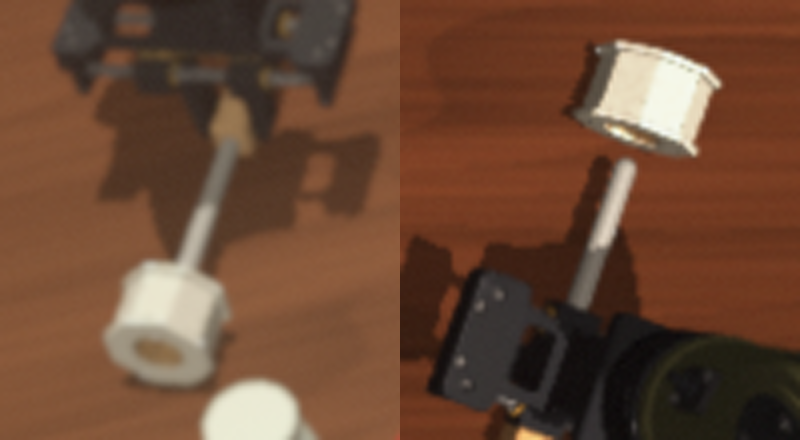

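apply_moves([
  [10,4,0,0,0,0,0],
  [10,8,0,0,0,0,0],
  [10,8,0,0,0,0,0],
  [10,8,0,0,0,0,0],
  [10,9,0,0,0,0,0],
  [10,9,0,0,0,0,0],
  [10,9,0,0,0,0,0],
  [10,9,0,0,0,0,0],
  [10,6,0,0,0,0,0],
  [10,0,0,0,0,0,0],
])

```text
t: 25.18
tool_pos: [0.4912, -0.3913, 0.0343]
ee_rot: [0.983, -0.184, 0.002, 0.0]
contact_force: [-1.1, -0.3, -1.3]
finger_gap: 0.0234
grasp_force: 60.0
```

apply_moves([
  [10,0,0,-3,0,0,0],
  [10,0,0,-4,0,0,0],
  [10,0,0,-4,0,0,0],
  [10,0,0,-4,0,0,0],
  [10,0,0,-5,0,0,0],
  [10,0,0,-6,0,0,0],
  [10,0,0,-6,0,0,0],
  [10,0,0,-4,0,0,0],
  [10,0,0,-2,0,0,0],
  [10,0,0,0,0,0,0],
])

```text
t: 26.02
tool_pos: [0.4893, -0.3911, 0.0729]
ee_rot: [0.983, -0.184, 0.001, 0.0]
contact_force: [-0.0, -0.4, -1.0]
finger_gap: 0.0232
grasp_force: 60.0
```

Run:
```python
from look import *
look("b2");s=arm.observe();print(s["joints"].round(2))
```

```text
t 26.02 tcp [ 0.4893 -0.3911  0.0729] rx [ 0.932 -0.362  0.002] rz [ 0.001 -0.001 -1.   ] F [-0.  -0.4 -1. ] T [0.11 0.04 0.  ] gap 0.0232 gf 60.0
scene [([0.6096, -0.4375, 0.073], 0.77)] [([0.6183, -0.0414, 0.0352], 0.96), ([0.5804, -0.4293, 0.0595], 0.93)]
crop origin 80 221 level tip in crop px [181.61766134 281.82490716]
top [([0.6164, 0.0491, 0.0029], 0.43), ([0.5958, 0.068, -0.0007], 0.27)] [([0.6191, -0.0432, 0.0355], 0.89), ([0.5822, -0.4247, 0.0584], 0.86)]
crop origin 463 195 level tip in crop px [225.17056425 151.56630726]
[ 0.88  0.97 -0.51  1.67  0.68  0.69 -1.93]
```

View pics/b2.png

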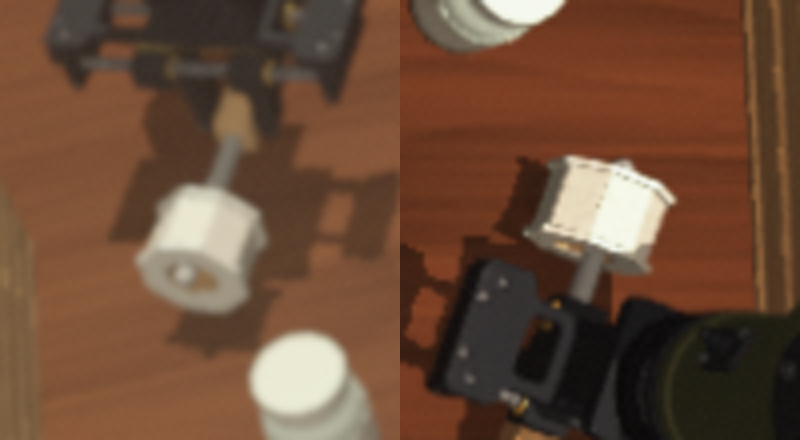

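apply_moves([
  [10,0,0,-5,0,0,0],
  [10,0,0,-9,0,0,0],
  [10,0,0,-10,0,0,0],
  [10,0,0,-10,0,0,0],
  [10,0,0,-10,0,0,0],
  [10,0,0,-10,0,0,0],
  [10,-1,-3,-10,0,0,0],
  [10,-2,-7,-8,0,0,0],
  [10,-4,-12,-5,0,0,0],
  [10,-5,-16,-2,0,0,0],
])

```text
t: 27.15
tool_pos: [0.4917, -0.3508, 0.1523]
ee_rot: [0.983, -0.185, 0.001, 0.001]
contact_force: [-0.4, 0.0, -2.4]
finger_gap: 0.0234
grasp_force: 60.0
```

apply_moves([
  [10,-6,-19,0,0,0,0],
  [10,-7,-21,0,0,0,0],
  [10,-7,-22,0,0,0,0],
  [10,-7,-22,0,0,0,0],
  [10,-7,-22,0,0,0,0],
  [10,-7,-22,0,0,0,0],
  [10,-7,-22,0,0,0,0],
  [10,-7,-22,0,0,0,0],
  [10,-7,-22,0,0,0,0],
  [10,-7,-22,0,0,0,0],
])

```text
t: 27.98
tool_pos: [0.5047, -0.1221, 0.1514]
ee_rot: [0.983, -0.183, 0.0, -0.0]
contact_force: [-0.6, -0.5, -2.3]
finger_gap: 0.0234
grasp_force: 60.0
```

apply_moves([
  [10,-7,-22,0,0,0,0],
  [10,-7,-22,0,0,0,0],
  [10,-7,-22,0,0,0,0],
  [10,-7,-22,0,0,0,0],
  [10,-7,-22,0,0,0,0],
  [10,-7,-22,0,0,0,0],
  [10,-7,-22,0,0,0,0],
  [10,-6,-18,0,0,0,0],
  [10,-5,-14,0,0,0,0],
  [10,-3,-9,0,0,0,0],
])

```text
t: 28.82
tool_pos: [0.516, 0.084, 0.1513]
ee_rot: [0.983, -0.182, -0.0, -0.001]
contact_force: [-0.7, 0.3, -2.5]
finger_gap: 0.0236
grasp_force: 60.0
```

Run:
```python
from look import *
look("b3");s=arm.observe();print(s["joints"].round(2))
go((.5195,.122,.15),-.005)
```

```text
t 28.82 tcp [0.516  0.084  0.1513] rx [ 0.934 -0.357 -0.   ] rz [ 0.     0.002 -1.   ] F [-0.7  0.3 -2.5] T [ 0.08  0.04 -0.  ] gap 0.0236 gf 60.0
scene [([0.6342, 0.0385, 0.1527], 0.84)] [([0.6076, 0.046, 0.1414], 0.88), ([0.6165, -0.0425, 0.036], 0.77)]
crop origin 270 164 level tip in crop px [197.09407151 276.85075057]
top [([0.6409, 0.0354, 0.1487], 0.46)] [([0.6202, -0.0425, 0.0363], 0.75), ([0.6083, 0.0519, 0.1402], 0.68), ([0.7102, -0.3744, 0.0019], 0.35)]
crop origin 244 179 level tip in crop px [232.35375789 143.51167467]
[-0.03  0.72 -0.34  1.96  0.45  0.54 -2.63]
turn [ 0.001 -0.    -0.366] shift now-axes [-13.  -41.3   0.9] target-axes [  2.6 -43.2   0.9]
```

apply_moves([
  [10,0,0,0,0,0,-0.015],
  [10,0,0,0,0,0,-0.03],
  [10,0,0,0,0,0,-0.04],
  [10,0,0,0,0,0,-0.045],
  [10,0,0,0,0,0,-0.045],
  [10,0,0,0,0,0,-0.045],
  [10,0,0,0,0,0,-0.045],
  [10,0,0,0,0,0,-0.045],
  [10,0,0,0,0,0,-0.035],
  [10,0,0,0,0,0,-0.021],
])

```text
t: 29.95
tool_pos: [0.5171, 0.0791, 0.1509]
ee_rot: [1.0, -0.001, 0.0, 0.0]
contact_force: [-0.0, 0.7, -1.2]
finger_gap: 0.0234
grasp_force: 60.0
```

apply_moves([
  [10,0,-3,0,0,0,0],
  [10,1,-7,0,0,0,0],
  [10,1,-10,0,0,0,0],
  [10,0,-10,0,0,0,0],
  [10,0,-7,0,0,0,0],
  [10,0,-4,0,0,0,0],
  [10,0,-2,0,0,0,0],
  [10,0,0,0,0,0,0],
  [10,0,0,0,0,0,0],
  [10,0,0,0,0,0,0],
])

```text
t: 30.78
tool_pos: [0.5192, 0.1221, 0.1509]
ee_rot: [1.0, -0.002, 0.0, 0.001]
contact_force: [-0.1, -0.2, -1.0]
finger_gap: 0.0234
grasp_force: 60.0
```

Run:
```python
from look import *
look("b4");s=arm.observe();print(s["joints"].round(2))
for i in range(2):
  for c in("scene","top"): arm.read_camera(c);print(c,lm(c,"reel0",3),lm(c,"well0",3))
go((.5195,.122,.15),-.005)
```

```text
t 30.78 tcp [0.5192 0.1221 0.1509] rx [ 1.    -0.005  0.   ] rz [ 0.    -0.001 -1.   ] F [-0.1 -0.2 -1. ] T [0.03 0.11 0.01] gap 0.0234 gf 60.0
scene [([0.6483, 0.1239, 0.1505], 0.8)] [([0.6151, -0.044, 0.0383], 0.71), ([0.6182, 0.1193, 0.1394], 0.56)]
crop origin 299 161 level tip in crop px [223.82104033 272.00311578]
top [] [([0.6208, -0.0419, 0.0371], 0.91), ([0.6198, 0.1251, 0.1363], 0.62)]
crop origin 208 174 level tip in crop px [204.17001367 138.87234887]
[-0.05  0.74 -0.44  1.92  0.54  0.6  -2.43]
scene [([0.6169, -0.0406, 0.0376], 0.88), ([0.6156, 0.1202, 0.1392], 0.77), ([0.7397, -0.2601, 0.0013], 0.5)] [([0.6168, 0.0453, 0.0013], 0.97), ([0.6224, 0.1211, 0.0066], 0.86), ([0.6209, -0.0362, 0.0073], 0.8)]
top [([0.6191, 0.1234, 0.138], 0.86), ([0.6189, -0.0437, 0.0353], 0.59)] [([0.6189, 0.1272, 0.0086], 0.97), ([0.6139, -0.0405, 0.0044], 0.63), ([0.6183, 0.0461, 0.0033], 0.55)]
scene [([0.6175, -0.0408, 0.0357], 0.95), ([0.6158, 0.118, 0.1389], 0.77)] [([0.615, 0.0436, 0.0026], 0.83), ([0.6223, 0.1196, 0.0065], 0.81), ([0.6182, -0.0338, 0.0056], 0.78)]
top [([0.6214, -0.0438, 0.0383], 0.59), ([0.6211, 0.1235, 0.1397], 0.56)] [([0.6182, 0.1238, 0.0089], 0.89), ([0.6192, -0.0369, 0.0066], 0.74), ([0.6251, 0.4966, -0.0014], 0.73)]
turn [ 0.001 -0.     0.001] shift now-axes [0.2 0.8 0.9] target-axes [0.2 0.8 0.9]
```

View pics/b4.png

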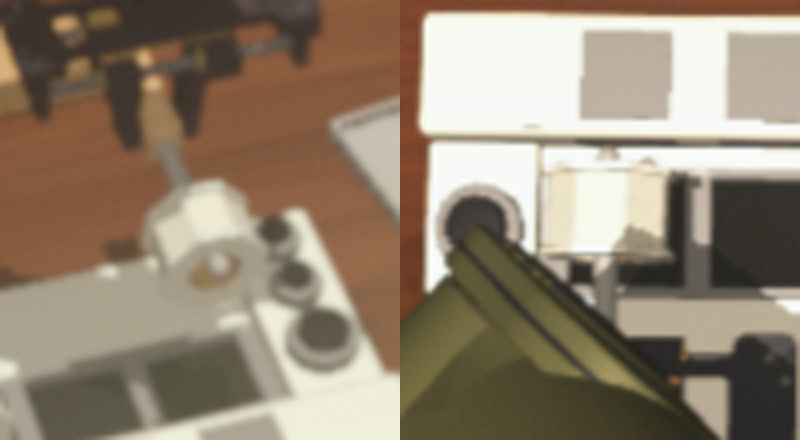

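apply_moves([
  [10,0,0,4,0,0,0],
  [10,0,0,8,0,0,0],
  [10,0,0,10,0,0,0],
  [10,0,0,12,0,0,0],
  [10,0,0,12,0,0,0],
  [10,0,0,12,0,0,0],
  [10,0,0,11,0,0,0],
  [10,0,0,9,0,0,0],
  [10,0,0,7,0,0,0],
  [10,0,0,4,0,0,0],
])

```text
t: 32.52
tool_pos: [0.5187, 0.1227, 0.0606]
ee_rot: [1.0, -0.002, -0.001, 0.001]
contact_force: [-0.3, -1.0, -1.2]
finger_gap: 0.0238
grasp_force: 60.0
```

Run:
```python
from fit import *
st()
for i in range(2):
  for c in("scene","top"): arm.read_camera(c);print(c,lm(c,"reel0",3))
```

```text
t 32.52 tcp [0.5187 0.1227 0.0606] rx [ 1.    -0.004 -0.001] rz [-0.001 -0.001 -1.   ] F [-0.3 -1.  -1.2] T [ 0.07  0.12 -0.06] gap 0.0238 gf 60.0
scene [([0.6175, -0.0415, 0.0372], 0.71), ([0.6165, 0.1196, 0.0496], 0.59)]
top [([0.6183, 0.1228, 0.0479], 0.82), ([0.6219, -0.0455, 0.036], 0.7)]
scene [([0.6157, -0.0414, 0.0367], 0.85), ([0.621, 0.4987, -0.002], 0.72), ([0.6169, 0.1195, 0.0514], 0.7)]
top [([0.6212, -0.0414, 0.0349], 0.74), ([0.6183, 0.1237, 0.0487], 0.64)]
```

Good. Lower the remaining 20 mm gently.

apply_moves([
  [10,0,0,3,0,0,0],
  [10,0,0,3,0,0,0],
  [10,0,0,3,0,0,0],
  [10,0,0,2,0,0,0],
  [10,0,0,2,0,0,0],
  [10,0,0,2,0,0,0],
  [10,0,0,2,0,0,0],
  [10,0,0,2,0,0,0],
  [10,0,0,1.5,0,0,0],
  [10,0,0,0,0,0,0],
])

```text
t: 33.75
tool_pos: [0.5192, 0.1227, 0.0411]
ee_rot: [1.0, -0.002, 0.0, 0.0]
contact_force: [0.0, -0.0, -1.5]
finger_gap: 0.0234
grasp_force: 60.0
```

Run:
```python
from fit import *
st()
for i in range(2):
  for c in("scene","top"): arm.read_camera(c);print(c,lm(c,"reel0",3),lm(c,"rod_tip",1))
```

```text
t 33.75 tcp [0.5192 0.1227 0.0411] rx [ 1.    -0.004  0.   ] rz [ 0.    -0.001 -1.   ] F [ 0.  -0.  -1.5] T [ 0.02  0.02 -0.01] gap 0.0234 gf 60.0
scene [([0.6173, -0.0429, 0.0391], 0.94), ([0.6137, 0.1179, 0.0363], 0.85), ([0.6215, 0.2035, 0.0447], 0.35)] [([0.648, 0.1242, 0.0408], 0.49)]
top [([0.6196, 0.1202, 0.0376], 0.84), ([0.6184, -0.0431, 0.0376], 0.74)] []
scene [([0.6168, -0.0426, 0.0358], 0.77), ([0.6204, 0.1189, 0.0369], 0.56)] [([0.6489, 0.1206, 0.0404], 0.52)]
top [([0.6201, 0.1232, 0.038], 0.72), ([0.6223, -0.043, 0.035], 0.7)] []
```

apply_moves([
  [10,0,2,0,0,0,0],
  [10,-5,0,0,0,0,0],
  [10,-9,0,0,0,0,0],
  [10,-9,0,0,0,0,0],
  [10,-9,0,0,0,0,0],
  [10,-9,0,0,0,0,0],
  [10,-9,0,0,0,0,0],
  [10,-9,0,0,0,0,0],
  [10,-7,0,0,0,0,0],
  [10,-5,0,0,0,0,0],
])

```text
t: 35.18
tool_pos: [0.4471, 0.1211, 0.0415]
ee_rot: [1.0, -0.002, -0.0, 0.0]
contact_force: [0.3, 0.2, -0.4]
finger_gap: 0.0236
grasp_force: 60.0
```

Run:
```python
from fit import *
s,_=st();print(s["joints"].round(2))
for i in range(2):
  for c in("scene","top"): arm.read_camera(c);print(c,lm(c,"reel0",3),lm(c,"rod_tip",1))
est("reel0",REEL,[.618,.121,0]);est("reel0",REEL,[.618,-.041,0])
go((.5,.348,.13),.178)
```

```text
t 35.18 tcp [0.4471 0.1211 0.0415] rx [ 1.    -0.004 -0.   ] rz [-0.    -0.001 -1.   ] F [ 0.3  0.2 -0.4] T [0.02 0.06 0.01] gap 0.0236 gf 60.0
[-0.32  0.88 -0.08  2.18  0.66  0.1  -2.6 ]
scene [([0.6184, -0.0421, 0.0382], 0.87), ([0.6191, 0.1178, 0.0393], 0.8)] [([0.577, 0.1225, 0.0405], 0.49)]
top [([0.6175, 0.1212, 0.0375], 0.79), ([0.7446, -0.2647, 0.0015], 0.68), ([0.6223, -0.0419, 0.0353], 0.66)] [([0.5799, 0.1202, 0.042], 0.53)]
scene [([0.6174, -0.0422, 0.0388], 0.62), ([0.617, 0.12, 0.0415], 0.59)] [([0.6193, -0.033, 0.0065], 0.69)]
top [([0.617, 0.1209, 0.039], 0.87), ([0.6172, -0.0428, 0.0378], 0.61), ([0.6224, 0.4972, -0.0005], 0.6)] [([0.5791, 0.1223, 0.0423], 0.83)]
reel0 both [0.6139 0.1218 1.2194] 11.437 ('top', array([ 0.6167,  0.1208, -0.0649]), np.float64(0.122)) ('scene', array([-1.2385,  1.0305, -3.0312]), np.float64(0.664))
reel0 both [ 0.615  -0.0413 -0.004 ] 0.015 ('scene', array([ 0.615 , -0.0413, -0.004 ]), np.float64(0.015))
turn [ 0.001 -0.    -0.182] shift now-axes [  50.9 -227.1  -88.7] target-axes [  91.1 -214.2  -88.6]
```

apply_moves([
  [10,0,0,-10,0,0,0],
  [10,0,0,-20,0,0,0],
  [10,0,0,-20,0,0,0],
  [10,0,0,-20,0,0,0],
  [10,0,-10,-15,0,0,0],
  [10,0,-20,-5,0,0,0],
  [10,5,-30,0,0,0,0],
  [10,8,-30,0,0,0,0],
  [10,8,-30,0,0,0,0],
  [10,8,-30,0,0,0,0],
])

```text
t: 37.02
tool_pos: [0.4778, 0.2721, 0.1314]
ee_rot: [1.0, -0.002, 0.0, 0.0]
contact_force: [-0.1, 0.0, -1.7]
finger_gap: 0.0235
grasp_force: 60.0
```

apply_moves([
  [10,8,-30,0,0,0,0],
  [10,8,-25,0,0,0,-0.02],
  [10,4,-14,0,0,0,-0.03],
  [10,2,-6,0,0,0,-0.03],
  [10,0,0,0,0,0,-0.03],
  [10,0,0,0,0,0,-0.03],
  [10,0,0,0,0,0,-0.03],
  [10,0,0,0,0,0,-0.012],
  [10,0,0,0,0,0,0],
  [10,0,0,0,0,0,0],
])

```text
t: 37.85
tool_pos: [0.4997, 0.3452, 0.1313]
ee_rot: [0.996, 0.088, 0.0, 0.001]
contact_force: [-0.0, 0.1, -1.5]
finger_gap: 0.0235
grasp_force: 60.0
```

Run:
```python
from fit import *
s,_=st();print(s["joints"].round(2))
for c in("scene","top"): arm.read_camera(c);print(c,lm(c,"reel0",3),lm(c,"rod_tip",1),lm(c,"rod",1))
go((.5,.3485,.018),.178)
```

```text
t 37.85 tcp [0.4997 0.3452 0.1313] rx [0.984 0.176 0.   ] rz [ 0.    -0.001 -1.   ] F [-0.   0.1 -1.5] T [0.04 0.   0.05] gap 0.0235 gf 60.0
[-0.47  0.84 -0.37  1.71  0.44  0.68 -2.48]
scene [([0.6172, -0.0424, 0.0378], 0.96), ([0.6158, 0.1188, 0.0357], 0.66)] [([0.6284, 0.3706, 0.1293], 0.61)] [([0.4784, 0.3358, 0.1291], 0.49)]
top [([0.6205, -0.0399, 0.0348], 0.97), ([0.6149, 0.1252, 0.0398], 0.72), ([0.5305, 0.2075, 0.0418], 0.3)] [([0.6321, 0.3683, 0.1332], 0.85)] [([0.4773, 0.3416, 0.1269], 0.72)]
turn [ 0.001 -0.     0.   ] shift now-axes [  0.8  -2.4 113.3] target-axes [  0.8  -2.3 113.3]
```

apply_moves([
  [10,1,-2.5,5,0,0,0],
  [10,0,0,15,0,0,0],
  [10,0,0,18,0,0,0],
  [10,0,0,18,0,0,0],
  [10,0,0,16,0,0,0],
  [10,0,0,14,0,0,0],
  [10,0,0,11,0,0,0],
  [10,0,0,8,0,0,0],
  [10,0,0,5,0,0,0],
  [10,0,0,2.5,0,0,0],
])

```text
t: 39.08
tool_pos: [0.5, 0.3487, 0.0182]
ee_rot: [0.996, 0.089, 0.0, 0.0]
contact_force: [0.5, -0.5, -0.8]
finger_gap: 0.0234
grasp_force: 60.0
```

apply_moves([
  [10,0,0,0,0,0,0],
  [10,0,0,0,0,0,0],
  [26,0,0,0,0,0,0],
  [30,0,0,0,0,0,0],
  [40,0,0,0,0,0,0],
  [46,0,0,0,0,0,0],
  [46,0,0,0,0,0,0],
  [46,0,0,0,0,0,0],
  [46,0,0,0,0,0,0],
  [46,0,0,0,0,0,0],
])

```text
t: 39.92
tool_pos: [0.5002, 0.3486, 0.0188]
ee_rot: [0.996, 0.089, 0.0, 0.0]
contact_force: [1.0, -0.4, 0.3]
finger_gap: 0.0464
grasp_force: 0.0
```

Run:
```python
from fit import *
st()
```

```text
t 39.92 tcp [0.5002 0.3486 0.0188] rx [0.984 0.177 0.   ] rz [ 0.    -0.001 -1.   ] F [ 1.  -0.4  0.3] T [ 0.06  0.07 -0.03] gap 0.0464 gf 0.0
```

Rise straight up, then check the rod and locate the keys.

apply_moves([
  [46,0,0,-10,0,0,0],
  [46,0,0,-20,0,0,0],
  [46,0,0,-25,0,0,0],
  [46,0,0,-25,0,0,0],
  [46,0,0,-20,0,0,0],
  [30,0,0,0,0,0,0.03],
  [10,0,0,0,0,0,0.05],
  [0,0,0,0,0,0,0.05],
  [0,0,0,0,0,0,0.05],
  [0,0,0,0,0,0,0],
], squeeze=20)

```text
t: 40.75
tool_pos: [0.4999, 0.3485, 0.1188]
ee_rot: [1.0, -0.002, 0.0, 0.001]
contact_force: [0.1, 0.5, -0.2]
finger_gap: 0.0147
grasp_force: 0.0
```

Run:
```python
from fit import *
s,_=st();print(s["joints"].round(2))
for i in range(2):
  for c in("scene","top"):
    arm.read_camera(c)
    for l in("rod","rod_tip","key_front_top","key_middle_top","key_big_top"):print(c,l,lm(c,l,3))
im=arm.read_camera("top");K=im[200:300,205:250]
g=cv2.cvtColor(K,cv2.COLOR_BGR2GRAY);m=(g<90).astype(np.uint8);n,l,S,C=cv2.connectedComponentsWithStats(m)
for i in range(1,n):
  if 30<S[i,4]<900: print(S[i],ray("top",C[i]+[205,200],.044))
```

```text
t 40.75 tcp [0.4999 0.3485 0.1188] rx [ 1.    -0.004  0.   ] rz [ 0.    -0.001 -1.   ] F [ 0.1  0.5 -0.2] T [0.05 0.05 0.02] gap 0.0147 gf 0.0
[-0.52  0.85 -0.29  1.71  0.37  0.64 -2.6 ]
scene rod [([0.4771, 0.3448, 0.0162], 0.91)]
scene rod_tip [([0.6306, 0.3715, 0.0184], 0.86)]
scene key_front_top [([0.6948, -0.1658, 0.0032], 0.7), ([0.5244, 0.2086, 0.0448], 0.39)]
scene key_middle_top [([0.616, 0.0441, -0.0014], 0.66), ([0.6189, 0.1224, 0.0068], 0.55), ([0.5697, 0.2092, 0.0424], 0.36)]
scene key_big_top [([0.6193, 0.2069, 0.0429], 0.54), ([0.6195, 0.0447, 0.0015], 0.46)]
top rod [([0.4823, 0.3463, 0.0169], 0.97), ([0.6163, -0.0389, 0.0108], 0.27)]
top rod_tip [([0.6316, 0.369, 0.016], 0.88)]
top key_front_top [([0.5336, 0.2073, 0.0439], 0.57)]
top key_middle_top [([0.5731, 0.2023, 0.0462], 0.46), ([0.6291, 0.372, 0.0182], 0.16)]
top key_big_top [([0.5289, 0.2067, 0.0437], 0.69), ([0.6201, 0.2054, 0.0427], 0.48), ([0.5328, 0.3562, -0.003], 0.26)]
scene rod [([0.4809, 0.3426, 0.0183], 0.97), ([0.617, -0.036, 0.0056], 0.58)]
scene rod_tip [([0.6281, 0.3731, 0.019], 0.55)]
scene key_front_top [([0.5272, 0.2053, 0.0445], 0.37)]
scene key_middle_top [([0.5689, 0.2131, 0.0402], 0.52)]
scene key_big_top [([0.6177, 0.2068, 0.0453], 0.66)]
top rod [([0.4802, 0.3454, 0.0138], 0.68)]
top rod_tip [([0.631, 0.3708, 0.0146], 0.74), ([0.6172, -0.0405, 0.0021], 0.28)]
top key_front_top [([0.5309, 0.2066, 0.043], 0.52)]
top key_middle_top [([0.5724, 0.2054, 0.0427], 0.64), ([0.5337, 0.3542, -0.0035], 0.38)]
top key_big_top [([0.6208, 0.2118, 0.0417], 0.49)]
[ 15  23  14  15 166] [[0.61887843 0.20275064 0.044     ]]
[17 49  9  9 58] [[0.56941987 0.20374015 0.044     ]]
[ 15  68  11  11 101] [[0.525863   0.20519483 0.044     ]]
```

apply_moves([
  [0,5,10,0,0,0,0],
  [0,10,20,0,0,0,0],
  [0,12,25,0,0,0,0],
  [0,12,25,0,0,0,0],
  [0,12,25,0,0,0,0],
  [0,10,20,0,0,0,0],
  [0,6,12,10,0,0,0],
  [0,3,5.5,20,0,0,0],
  [0,0,0,14,0,0,0],
  [0,0,0,0,0,0,0],
])

```text
t: 42.83
tool_pos: [0.5681, 0.2042, 0.0717]
ee_rot: [1.0, -0.001, -0.002, 0.002]
contact_force: [-0.4, 0.7, -0.3]
finger_gap: 0.0003
grasp_force: 0.0
```

Run:
```python
from fit import *
s,_=st();print(s["joints"].round(2))
go((.570,.206,.052),-.004)
```

```text
t 42.83 tcp [0.5681 0.2042 0.0717] rx [ 1.    -0.003 -0.005] rz [-0.005 -0.003 -1.   ] F [-0.4  0.7 -0.3] T [ 0.03  0.07 -0.04] gap 0.0003 gf 0.0
[-0.26  0.92 -0.29  1.74  0.44  0.55 -2.4 ]
turn [0.003 0.005 0.001] shift now-axes [ 2.  -1.8 19.7] target-axes [ 1.9 -1.8 19.7]
```

apply_moves([
  [0,2,-2,4,0,0.005,0],
  [0,0,0,6,0,0,0],
  [0,0,0,5,0,0,0],
  [0,0,0,3,0,0,0],
  [0,0,0,2,0,0,0],
  [0,0,0,2,0,0,0],
  [0,0,0,2,0,0,0],
  [0,0,0,2,0,0,0],
  [0,0,0,0.5,0,0,0],
  [0,0,0,0,0,0,0],
])

```text
t: 43.67
tool_pos: [0.5721, 0.2082, 0.0487]
ee_rot: [1.0, -0.001, 0.003, 0.0]
contact_force: [-0.8, -0.5, 2.6]
finger_gap: 0.0008
grasp_force: 1.6
```

Run:
```python
from fit import *
st()
```

```text
t 43.67 tcp [0.5721 0.2082 0.0487] rx [ 1.    -0.002  0.006] rz [ 0.006 -0.    -1.   ] F [-0.8 -0.5  2.6] T [0.02 0.25 0.05] gap 0.0008 gf 1.6
```

apply_moves([
  [0,0,0,1,0,0,0],
  [0,0,0,1,0,0,0],
  [0,0,0,1,0,0,0],
  [0,0,0,0.5,0,0,0],
  [0,0,0,0,0,0,0],
  [0,0,0,0,0,0,0],
  [0,0,0,0,0,0,0],
  [0,0,0,0,0,0,0],
  [0,0,0,0,0,0,0],
  [0,0,0,0,0,0,0],
])

```text
t: 44.5
tool_pos: [0.5721, 0.2082, 0.0463]
ee_rot: [1.0, -0.001, 0.003, 0.0]
contact_force: [-4.9, -1.3, 13.8]
finger_gap: 0.0006
grasp_force: 7.0
```

Run:
```python
from fit import *
st()
```

```text
t 44.5 tcp [0.5721 0.2082 0.0463] rx [ 1.    -0.002  0.006] rz [ 0.006 -0.001 -1.   ] F [-4.9 -1.3 13.8] T [-0.19  0.74  0.04] gap 0.0006 gf 7.0
```

apply_moves([
  [0,0,0,-4,0,0,0],
  [0,0,0,-8,0,0,0],
  [0,0,0,-8,0,0,0],
  [0,-5,1,-5,0,0,0],
  [0,-12,1,0,0,0,0],
  [0,-13,0,0,0,0,0],
  [0,-8,0,0,0,0,0],
  [0,-5,0,0,0,0,0],
  [0,0,0,0,0,0,0],
  [0,0,0,0,0,0,0],
])

```text
t: 45.33
tool_pos: [0.5291, 0.2062, 0.0697]
ee_rot: [1.0, -0.001, 0.003, 0.0]
contact_force: [-0.5, 0.1, 0.5]
finger_gap: 0.0005
grasp_force: 0.0
```

Run:
```python
from fit import *
st();go((.529,.206,.052),-.004)
```

```text
t 45.33 tcp [0.5291 0.2062 0.0697] rx [ 1.    -0.002  0.006] rz [ 0.006 -0.001 -1.   ] F [-0.5  0.1  0.5] T [ 0.06 -0.01  0.04] gap 0.0005 gf 0.0
turn [ 0.001 -0.006  0.002] shift now-axes [-0.3  0.2 17.7] target-axes [-0.1  0.2 17.7]
```

apply_moves([
  [0,0,0,4,0,-0.006,0],
  [0,0,0,5,0,0,0],
  [0,0,0,4,0,0,0],
  [0,0,0,3,0,0,0],
  [0,0,0,2,0,0,0],
  [0,0,0,2,0,0,0],
  [0,0,0,2,0,0,0],
  [0,0,0,2,0,0,0],
  [0,0,0,1.5,0,0,0],
  [0,0,0,0,0,0,0],
])

```text
t: 46.17
tool_pos: [0.529, 0.2059, 0.0462]
ee_rot: [1.0, -0.001, 0.0, 0.001]
contact_force: [-3.9, -2.5, 18.5]
finger_gap: 0.0002
grasp_force: 9.6
```

apply_moves([
  [0,0,0,0,0,0,0],
  [0,0,0,0,0,0,0],
  [0,0,0,0,0,0,0],
  [0,0,0,0,0,0,0],
  [0,0,0,0,0,0,0],
  [0,0,0,0,0,0,0],
  [0,0,0,0,0,0,0],
  [0,0,0,0,0,0,0],
  [0,0,0,0,0,0,0],
  [0,0,0,0,0,0,0],
])

```text
t: 47.0
tool_pos: [0.529, 0.2059, 0.0462]
ee_rot: [1.0, -0.001, 0.0, 0.001]
contact_force: [-3.5, -2.8, 19.8]
finger_gap: 0.0003
grasp_force: 9.9
```

Front key bottomed. Up, over to the middle key and press again.

apply_moves([
  [0,0,0,-4,0,0,0],
  [0,0,0,-8,0,0,0],
  [0,0,0,-8,0,0,0],
  [0,5,0,-5,0,0,0],
  [0,11,0,0,0,0,0],
  [0,13,0,0,0,0,0],
  [0,8,0,0,0,0,0],
  [0,5,0,0,0,0,0],
  [0,0,0,0,0,0,0],
  [0,0,0,0,0,0,0],
])

```text
t: 47.83
tool_pos: [0.5705, 0.206, 0.0689]
ee_rot: [1.0, -0.001, -0.001, 0.0]
contact_force: [-0.4, -0.6, 0.0]
finger_gap: 0.0004
grasp_force: 0.0
```

apply_moves([
  [0,0,0,4,0,0,0],
  [0,0,0,5,0,0,0],
  [0,0,0,4,0,0,0],
  [0,0,0,3,0,0,0],
  [0,0,0,2,0,0,0],
  [0,0,0,2,0,0,0],
  [0,0,0,2,0,0,0],
  [0,0,0,2,0,0,0],
  [0,0,0,1,0,0,0],
  [0,0,0,0,0,0,0],
])

```text
t: 48.67
tool_pos: [0.5702, 0.206, 0.0462]
ee_rot: [1.0, -0.001, -0.0, 0.001]
contact_force: [-6.1, -2.1, 19.1]
finger_gap: 0.0001
grasp_force: 9.6
```

apply_moves([
  [0,0,0,0,0,0,0],
  [0,0,0,-4,0,0,0],
  [0,0,0,-8,0,0,0],
  [0,0,0,-8,0,0,0],
  [0,5,0,-5,0,0,0],
  [0,13,0,0,0,0,0],
  [0,14,0,0,0,0,0],
  [0,11,0,0,0,0,0],
  [0,7,0,0,0,0,0],
  [0,0,0,0,0,0,0],
])

```text
t: 49.5
tool_pos: [0.6231, 0.2055, 0.0693]
ee_rot: [1.0, -0.002, 0.001, 0.0]
contact_force: [0.0, -0.4, 0.4]
finger_gap: 0.0003
grasp_force: 0.0
```

apply_moves([
  [0,0,0,4,0,0,0],
  [0,0,0,5,0,0,0],
  [0,0,0,4,0,0,0],
  [0,0,0,3,0,0,0],
  [0,0,0,2,0,0,0],
  [0,0,0,2,0,0,0],
  [0,0,0,2,0,0,0],
  [0,0,0,2,0,0,0],
  [0,0,0,1,0,0,0],
  [0,0,0,0,0,0,0],
])

```text
t: 50.33
tool_pos: [0.6199, 0.2059, 0.0463]
ee_rot: [1.0, -0.001, -0.001, 0.001]
contact_force: [-7.6, -2.2, 18.0]
finger_gap: 0.0002
grasp_force: 9.0
```

apply_moves([
  [0,0,0,0,0,0,0],
  [0,0,0,-4,0,0,0],
  [0,0,0,-8,0,0,0],
  [0,0,0,-15,0,0,0],
  [0,0,0,-20,0,0,0],
  [0,0,0,-25,0,0,0],
  [0,0,0,-25,0,0,0],
  [0,0,0,-15,0,0,0],
  [0,0,0,0,0,0,0],
  [0,0,0,0,0,0,0],
])

```text
t: 51.17
tool_pos: [0.6219, 0.2061, 0.1575]
ee_rot: [1.0, -0.001, 0.001, -0.0]
contact_force: [-0.4, 0.6, -0.1]
finger_gap: 0.0004
grasp_force: 0.0
```

Run:
```python
from fit import *
st()
for c in("scene","top"): arm.read_camera(c);print(c,lm(c,"reel0",3),lm(c,"rod_tip",1),lm(c,"rod",1))
```

```text
t 51.17 tcp [0.6219 0.2061 0.1575] rx [ 1.    -0.002  0.002] rz [ 0.002  0.    -1.   ] F [-0.4  0.6 -0.1] T [ 0.01 -0.02  0.04] gap 0.0004 gf 0.0
scene [([0.6191, -0.0421, 0.0348], 0.96), ([0.6133, 0.1195, 0.0365], 0.88)] [([0.6273, 0.3708, 0.0156], 0.64)] [([0.4793, 0.3427, 0.0161], 0.73)]
top [([0.6168, 0.121, 0.0347], 0.89), ([0.6203, -0.0425, 0.0357], 0.66)] [] [([0.4797, 0.3442, 0.0139], 0.77)]
```

```bash
python3 -c "
from plant import arm;print(arm.sign_off())"
```

```text
the job is handed in; nothing more can be done
None
```

I handed the job in at about 51 s on the robot's clock. Both label reels present stand in the right-hand and left-hand wells, the rod is back in its tray, and the keys were each pressed to the stop in the order middle, front, middle, big; the hand-in gave no verdict.

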